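# Stand a foam blank on end and feed it up to the hot wire

## Task

Set up the splitting cut on the hot-wire cutter: take the flat foam blank off the wedge and stand it upright on its short thin end on the deck, flat against the fence between the push shoe and the wire and at least 60 mm back from the wire; set it down, do not let it drop or topple. Then, with your fingers off the blank, feed it forward with the push shoe until its leading edge is about 10 mm short of the wire, and leave it standing there flush with the fence with the shoe touching behind it. Nothing may touch the wire, and the other things on the bench stay where they are.

Things in the scene. Friction and masses are not known exactly. Their poses are not given: they have to be found in the camera images.
- cutter: hot-wire cutter on the bench: white deck 540 x 800 mm, its surface at z = +20 mm of this frame, a straight fence, an arched arm holding a wire. Origin: at bench height, on the line of the fence's working face, level with the wire. +x: feed direction along the fence, away from the robot; +y: to the fence's back; z up. The deck spans x -400 to +140, y -480 to +320 mm
- wire_foot (a point): the point on the deck where the wire leaves it, 15 mm in front of the fence face: in the middle of the blank's thickness when the blank stands against the fence
- wedge: loose white foam wedge, 46 mm wide (its x), 130 mm long (its y), standing on the deck; its top slopes up 25 degrees towards its +y, from 8 mm high at y = -65 mm to 69 mm at y = +65 mm. Origin: centre of its underside
- blank: the blank: flat slab of rigid pale-yellow foam board that bears a firm grip, 66 mm wide (its x), 150 mm long (its y), 30 mm thick (its z), about 75 g, lying on the wedge's slope along it with its +y end raised; its long edges overhang the wedge by about 10 mm each side. Origin: centre of its underside (the 66 x 150 mm face lying on the wedge)
- blank_mid (a point): the middle of the blank's body, 15 mm above its origin along its z; axes as the blank
- shoe (a joint): how far the push shoe has slid along the fence in the feed direction (+x of the cutter) in m: 0 is its rear end, with its push face 225 mm before the wire; it travels 0.2 m, needs about 2 N to slide and stays where it is left
- shoe_face (a point): centre of the push shoe's flat push face, a plywood plate 44 mm wide and 80 mm high on the -y side of the fence, lower edge 4 mm above the deck; it faces and pushes towards the cutter's +x. This point is 44 mm above the deck, 23.5 mm in front of the fence face; axes as the cutter
- shoe_knob (a point): middle of the grip of the push shoe's upright round black knob, 28 mm in diameter, on the saddle over the fence top; 124 mm above the deck, 37 mm behind the push face, over the middle of the fence. The 28 mm part reaches from 12 mm below to 10 mm above this point, the knob's top is 16 mm above it, the saddle's top (85 mm long, 60 mm wide) 34 mm below it
- wire: the taut cutting wire, 2 mm thick, upright, 510 mm long; origin at its foot, as wire_foot. The arched arm that holds it rises behind the fence (cutter x +85, y +270 mm) and comes over to the wire's top, 570 mm above the bench
- cradle: bystander on the deck: white foam cradle with a concave top, 60 x 150 x 62 mm; origin: centre of its underside
- offcut: bystander on the deck: pale-yellow foam block, 85 x 55 x 36 mm; origin: centre of its underside
- gable: bystander on the deck behind the fence: white foam roof-shaped block, 70 x 100 x 55 mm; origin: centre of its underside
- square: bystander on the deck behind the fence: try square lying flat, 160 x 110 mm, 18 mm high; origin: under the middle of its wooden stock
- caliper: bystander on the bench, right: caliper, 200 mm long, 13 mm high; origin: at bench height, under its head
- spray: bystander on the bench, left: spray can, 66 mm in diameter, 190 mm high; origin: centre of its underside
- sander: bystander on the bench, right: wooden sanding block, 110 x 60 x 38 mm; origin: centre of its underside
- fence_face (a point): on the deck, on the fence's working face, level with the wire; axes as the cutter, 20 mm above its origin. The face is the plane y = 0, stock stands on its -y side. The fence is 25 mm thick, 80 mm high, and runs from x = -340 to +120 mm
Mind the look-alikes: they are no part of the job. What is shaped like the blank but green is not meant.

How it is judged (in metres and radians):
On the way:
1. the blank stands on its short end on the deck, flat against the fence, its leading edge at least 55 mm before the wire, and let go (angle between the y axis of blank and the z axis of cutter, either way round below 0.06 rad and angle between the z axis of blank and the y axis of cutter, either way round below 0.06 rad and z of blank_mid in the frame of cutter between 0.091 and 0.099 m and y of blank_mid in the frame of cutter between -0.02 and -0.012 m and contact force between blank and the fingers below 0.1 N and x of blank_mid in the frame of cutter below -0.089 m), for 0.2 s.
At the end, for the whole second after the job is handed in: The blank stands at rest on its short end on the deck, upright within 3.4 degrees, flat against the fence within 4 mm and 3.4 degrees, its leading edge 3 to 17 mm before the wire, and the push shoe's face within 4 mm behind it (angle between the y axis of blank and the z axis of cutter, either way round below 0.06 rad and angle between the z axis of blank and the y axis of cutter, either way round below 0.06 rad and z of blank_mid in the frame of cutter between 0.091 and 0.099 m and y of blank_mid in the frame of cutter between -0.019 and -0.012 m and x of blank_mid in the frame of cutter between -0.051 and -0.037 m and x of blank_mid in the frame of shoe_face below 0.037 m and linear speed of blank below 0.01 m/s and angular speed of blank below 0.1 rad/s); the robot touches nothing.
It fails at once if the blank falls, out of the fingers or over (linear speed of blank above 0.5 m/s and contact force between blank and the fingers below 0.05 N).
It fails at once if the fingers touch the blank while it stands at the fence less than 45 mm from the wire (contact force between blank and the fingers above 0.3 N and x of blank_mid in the frame of cutter above -0.079 m and y of blank_mid in the frame of cutter above -0.04 m and z of blank_mid in the frame of cutter below 0.105 m).
It fails at once if something touches the wire (contact force between wire and anything else above 0.5 N).
It fails at once if another thing on the bench is moved by more than 30 mm (distance of any of cradle, offcut, gable, square, caliper, spray, sander from where it was at the start of the episode above 0.03 m).
It also fails if it takes over 72 s, if anything falls off the work surface, if the arm or the gripper's body presses on something with over 40 N, if the wrist force passes 120 N, or if a joint passes its speed limit or range.

## Robot

A 7-joint arm with a two-finger parallel gripper is mounted at the origin on the work surface. World frame = base frame: x ahead of the robot, y to its left, z up, the work surface at z = 0. Lengths are in m, angles in degrees, forces in N, time in s.
With the tool pointing down it reaches from about 0.4 to 0.875 m from the base axis. Payload 6.5 kg.
Tool frame: the origin (TCP) lies at the very end of the fingers, on their centre line; the grasp point (between the pads) lies 19 mm behind it (r.hold_point_z is the distance from the TCP to the grasp point, in m); z points along the fingers, y is the direction in which the jaws open and shut (so a half turn about z gives the same grasp; the last joint's range is limited). The gripper opens to 88 mm and grips with 3 to 60 N. Pads are 18 mm wide; open, the fingers measure 123 mm over their backs; the gripper's body (75 mm by 187 mm) begins 45 mm behind the grasp point.
Start: joints at [70.233, 30.733, -0.252, 88.115, 0.149, 61.152, -4.079], TCP at [0.179, -0.625, 0.208] pointing down, gripper open.
Joint ranges: [-154.64, 154.64], [-21.42, 123.67], [-72.66, 72.17], [13.99, 137.28], [-74.86, 254.86], [10.95, 109.41], [-158.01, 158.01]. Speed limits (degrees/s): [136.94, 136.94, 180, 180, 180, 180, 180].

## Interface

Orientations are given as a 3x3 rotation matrix whose columns are the frame's x, y, z axes.
In Python, from plant import r gives the robot as it stands.
- The arm moves only by the tool jog_arm, never from a script. Its argument "commands" is a list of rows, each an object of numbers: "tx", "ty", "tz": the shift along the world's x, y, z in mm; "ax", "ay", "az": the turn, a rotation vector about the world's x, y, z in degrees. In form: [{"tx": .., "ty": .., "tz": .., "ax": .., "ay": .., "az": ..}, ...]. A call has 1 to 12 rows; each row is the pose to reach, as a shift and turn from the pose commanded when the call began; what a row does not reach only later rows make up. A row lasts 1/10 s, in which the tool goes at most 50 mm and 8.59 degrees, less where a joint would pass 70% of its speed; a pose out of reach is approached as far as the arm can. A call with a gripper value outside its range is refused whole. "grip" is the opening, from 0 (shut) to 1 (fully open), set as the call begins (left out, the last holds). The fingers move at their own pace and stop on an object; "squeeze" is the grip in N (left out, the last holds). Time passes only in rows, so rows that repeat a pose let the fingers close. It gives the time, the measured TCP pose, the force and the opening at its end, in the units of the state.
- r.state(): the state, without advancing time (a new reading comes with each control period).
- r.capture(name): name is "scene" or "top" or "wrist"; returns a dict with "frame" (400x640x3 uint8, red, green, blue), "fx", "fy", "cx", "cy" (pixels), "T" (4x4, takes a point from camera to world coordinates). Camera axes: x right, y up, looking along -z (the intrinsics and any distortion apply to the point x, -y, -z); pixel columns grow to the right and rows downward; lengths in m; the calibration is good to about 2 mm. A picture is of the moment at which its call begins. There is no depth.
- r.job_done(): hands the job in, once; it reports no verdict.
The state is a dict: "time": time; "qpos": joint angles; "qd": joint speeds; "effort": joint torques, N m; "tcp_pos": TCP position; "orientation": TCP orientation; "force": force on the tool from outside, world axes, zero at the start; "moment": the same for the moment, N m; "width": opening from 0.0 (shut) to 1.0 (fully open).
Only numpy, scipy, OpenCV 4.12 (cv2) and the standard library are available. Lean on these libraries where they do the work, as an engineer would, in place of code of your own. Each camera call takes 0.05 s, during which the arm holds its last target. There are 200 camera calls.

## Working session

There is one attempt and no reset: what is moved stays moved. The work goes in short steps, Python scripts to look and compute and a tool call to move; the robot and the scene stay as the last step left them, time stands still between calls to the robot, and variables do not carry over. Pictures are saved under pics/ and viewed, about 8 in all and at most 12, crops included, and the job is handed in when it is done.

Besides the shell and the picture viewer there is one more tool, called after "Request:" as name(argument=value, ...), one argument or row to a line, values as JSON. jog_arm: Moves the arm, as the interface text tells. Its arguments: {"type":"object","properties":{"commands":{"type":"array"},"grip":{"type":"number"},"squeeze":{"type":"number"}},"required":["commands"]}

```bash
ls; mkdir -p pics; cat > h.py <<'E'
import numpy as np, cv2
from plant import r
def snap(n,f):
    c=r.capture(n); cv2.imwrite(f'pics/{f}.png',cv2.cvtColor(c['frame'],cv2.COLOR_RGB2BGR))
    np.savez(f'pics/{f}.npz',**{k:c[k] for k in('fx','fy','cx','cy','T')}); return c
def proj(c,P):
    P=np.atleast_2d(P); T=np.array(c['T']); q=(P-T[:3,3])@T[:3,:3]
    return np.c_[c['cx']+c['fx']*q[:,0]/-q[:,2], c['cy']-c['fy']*q[:,1]/-q[:,2]]
def ray(c,u,v,z):
    T=np.array(c['T']); d=T[:3,:3]@np.array([(u-c['cx'])/c['fx'],-(v-c['cy'])/c['fy'],-1.]); o=T[:3,3]
    return o+d*(z-o[2])/d[2]
E
python3 - <<'E'
from h import *
a=snap('scene','s0');b=snap('top','t0');
print({k:b[k] for k in b if k!='frame'}); print({k:a[k] for k in a if k!='frame'})
print(r.state(), r.hold_point_z)
E
```

```text
pics
{'fx': 411.8606992906915, 'fy': 411.8606992906915, 'cx': 322.4275212781111, 'cy': 201.70820205693508, 'T': array([[ 0.01287204,  0.9955464 , -0.09338995,  0.35415243],
       [-0.99990906,  0.01319138,  0.0028029 , -0.00933081],
       [ 0.00402236,  0.09334538,  0.99562566,  1.44975269],
       [ 0.        ,  0.        ,  0.        ,  1.        ]])}
{'fx': 459.0675915053145, 'fy': 459.0675915053145, 'cx': 321.9293950355655, 'cy': 206.0921494332195, 'T': array([[ 0.08964696, -0.6001059 ,  0.79488133,  1.63929035],
       [ 0.9958863 ,  0.06457759, -0.06356268, -0.08380478],
       [-0.01318718,  0.79730963,  0.60342643,  0.99160568],
       [ 0.        ,  0.        ,  0.        ,  1.        ]])}
{'time': 0.1, 'qpos': array([70.23336411, 30.77331368, -0.25444218, 88.16352877,  0.1491737 ,
       61.15142446, -4.08037055]), 'qd': array([-0.13472024, -0.10956929, -0.09724562, -0.14664492,  0.02893688,
        0.02483563, -0.02772427]), 'effort': array([ 2.63047914e-03, -5.72078562e+01,  9.93507318e-01, -2.52234596e+01,
       -5.62980585e-02,  1.33890007e-02,  2.60191842e-05]), 'tcp_pos': array([ 0.17870026, -0.62434105,  0.20673518]), 'orientation': array([[ 9.61371957e-01,  2.75252026e-01, -5.32391536e-04],
       [ 2.75252516e-01, -9.61370886e-01,  1.43950242e-03],
       [-1.15599766e-04, -1.53043937e-03, -9.99998822e-01]]), 'force': array([ 0.32833053, -0.72266807, -0.30324921]), 'moment': array([ 0.00306364, -0.01635443, -0.04257705]), 'width': 0.9995156473794595} 0.0187
```

View pics/t0.png

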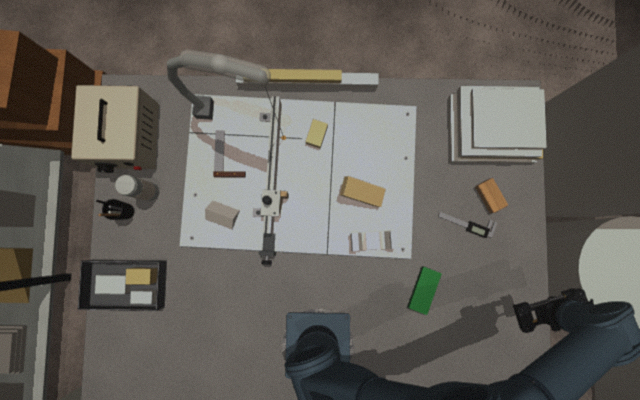

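View pics/s0.png

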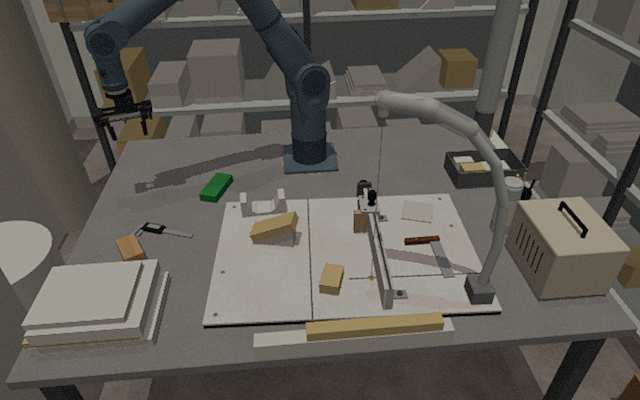

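The top view shows the white deck (181–416, 95–258) with the fence at column ~270. Possible look-alikes for the blank, by top-view pixel:
- tan slab on the wedge at (363,191)
- offcut at (316,133)
- green slab at (425,290)
- foam strip at (305,76)
- tray pieces at (138,276)

I choose (363,191), which lies on the wedge, and will check it in a close crop.

```bash
python3 - <<'E'
import cv2
t=cv2.imread('pics/t0.png');s=cv2.imread('pics/s0.png')
g=lambda i:cv2.convertScaleAbs(i,alpha=1.3,beta=15)
cv2.imwrite('pics/t0c.png',cv2.resize(g(t[88:264,175:425]),None,fx=3.2,fy=3.2,interpolation=cv2.INTER_CUBIC))
cv2.imwrite('pics/s0c.png',cv2.resize(g(s[175:335,200:512]),None,fx=2.56,fy=2.56,interpolation=cv2.INTER_CUBIC))
E
```

```text
(no output)
```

View pics/t0c.png

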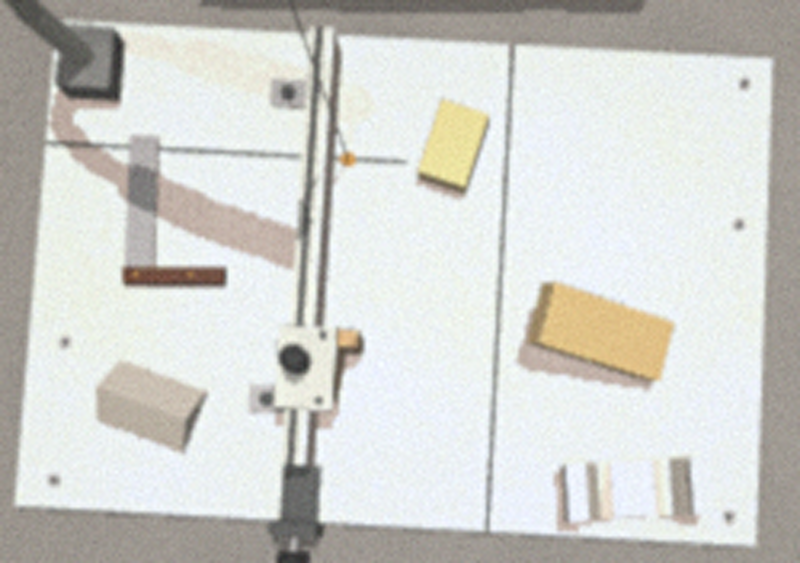

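View pics/s0c.png

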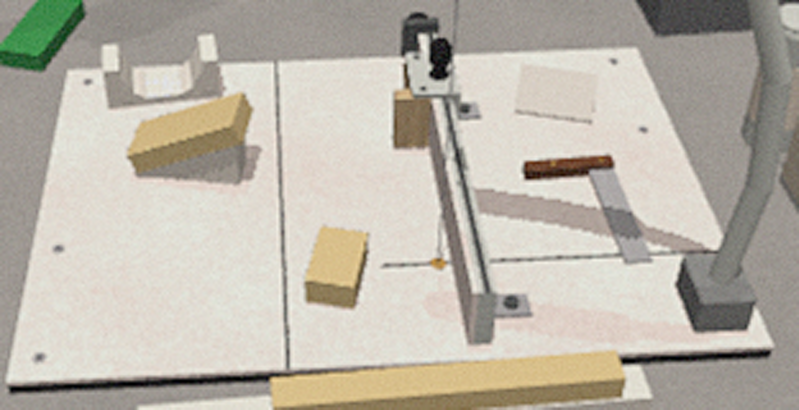

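```bash
cat > fit.py <<'E'
from h import *
from scipy.optimize import least_squares
L=lambda f:dict(np.load(f'pics/{f}.npz'))
ct,cs=L('t0'),L('s0')
TP=lambda p:np.array(p)/3.2+[175,88]-.34; SP=lambda p:np.array(p)/2.56+[200,175]-.3
Rz=lambda a:np.array([[np.cos(a),-np.sin(a),0],[np.sin(a),np.cos(a),0],[0,0,1]])
def fc(p,out=0):
    W=lambda P:np.array(P)@Rz(p[2]).T+[p[0],p[1],0]
    a=proj(ct,W([[.14,-.48,.02],[-.4,-.48,.02],[-.4,.32,.02],[0,-.015,.02]]))-TP([[773,58],[757,545],[15,505],[348,159]])
    b=proj(cs,W([[-.4,-.48,.02],[-.4,.32,.02],[.14,-.48,.02],[.14,.32,.02],[0,-.015,.02]]))-SP([[68,70],[640,48],[10,382],[770,347],[438,264]])
    if out: print(a.round(1).tolist(),b.round(1).tolist())
    return np.r_[a,b].ravel()
s=least_squares(fc,[.85,.1,0.05],loss='soft_l1'); fc(s.x,1); print('cutter',s.x[:2],np.degrees(s.x[2]))
t=np.radians(25); Rx=np.array([[1,0,0],[0,np.cos(t),-np.sin(t)],[0,np.sin(t),np.cos(t)]])
C=np.array([[.033,.075,.03],[.033,-.075,.03],[-.033,-.075,.03],[-.033,.075,.03]])
def fb(p,out=0):
    X=C@(Rz(p[3])@Rx).T+p[:3]
    a=proj(ct,X)-TP([[553,282],[673,322],[658,380],[539,343]])
    b=proj(cs,X)-SP([[250,120],[131,152],[136,122],[242,94]])
    if out: print(a.round(1).tolist(),b.round(1).tolist())
    return np.r_[a,b].ravel()
b=least_squares(fb,[.65,-.2,.06,-.2],loss='soft_l1'); fb(b.x,1); print('blank',b.x[:3],np.degrees(b.x[3]))
E
python3 fit.py
```

```text
[[-0.3, -0.1], [-0.7, 0.1], [-0.5, -0.3], [-0.1, -0.4]] [[-0.2, -0.3], [-1.6, -0.3], [-2.1, -0.1], [1.2, -0.3], [-0.3, -0.3]]
cutter [0.71731322 0.14307371] -2.434882051144091
[[-0.4, -0.0], [-0.2, -0.5], [0.3, 0.1], [-0.6, 0.5]] [[-6.5, 0.9], [-1.8, 1.1], [1.4, -0.5], [0.5, -2.3]]
blank [ 0.52052808 -0.13913451  0.06300058] -12.53425316981404
```

The crop confirms the choice: a tan slab on the wedge (top-crop px 530–673, 282–380), its raised end toward the fence. The shoe's tan face is at (348,340) and the wire foot at (348,159). Now I'll locate the shoe knob and plan the grasp poses.

```bash
cat >> fit.py <<'E'
k=ray(ct,*TP([295,354]),.16); print('knob',k,(k-[s.x[0],s.x[1],0])@Rz(s.x[2]))
for n,p,z in [('cradle c',(625,492),.06),('offcut',(453,145),.056)]: print(n,ray(ct,*TP(p),z))
E
cat >> h.py <<'E'
from scipy.spatial.transform import Rotation as Ro
def go(p,Rt):
    "shift mm & turn deg from measured pose to TCP p, rot Rt"
    s=r.state(); d=(np.array(p)-s['tcp_pos'])*1e3
    w=(Ro.from_matrix(Rt)*Ro.from_matrix(s['orientation']).inv()).as_rotvec(degrees=True)
    print('t',d.round(1),'a',w.round(2),'time',s['time'].__round__(2)); return d,w
def tool(yaw,a):
    "jaw axis y along yaw dir (deg); tool z down, leaning by a deg: z=(-sin a)*left - cos a*up"
    c,s_=np.cos(np.radians(yaw)),np.sin(np.radians(yaw)); y=np.array([c,s_,0]); left=np.array([-s_,c,0])
    z=-np.sin(np.radians(a))*left-np.cos(np.radians(a))*np.array([0,0,1]); return np.c_[np.cross(y,z),y,z]
E
python3 fit.py|tail -3; python3 -c "
from h import *
go([.50,-.12,.36],tool(-12.5,0))"
```

```text
knob [0.48363064 0.16201951 0.16      ] [-0.23427648  0.00900095  0.16      ]
cradle c [ 0.35264252 -0.17472313  0.06      ]
offcut [0.72294919 0.01123626 0.056     ]
t [321.3 504.3 153.3] a [-6.000e-02 -7.000e-02  6.152e+01] time 0.1
```

Request:
jog_arm(
  commands=[
    {"tx":10,"ty":20,"tz":50,"az":5},
    {"tx":30,"ty":60,"tz":80,"az":12},
    {"tx":60,"ty":100,"tz":110,"az":18},
    {"tx":90,"ty":140,"tz":140,"az":24},
    {"tx":120,"ty":180,"tz":150,"az":30},
    {"tx":150,"ty":220,"tz":153,"az":36},
    {"tx":180,"ty":260,"tz":153,"az":42},
    {"tx":205,"ty":300,"tz":153,"az":48},
    {"tx":230,"ty":340,"tz":153,"az":54},
    {"tx":255,"ty":385,"tz":153,"az":58},
    {"tx":280,"ty":425,"tz":153,"az":61.5},
    {"tx":305,"ty":465,"tz":153,"az":61.5},
  ],
  grip=1.0,
  squeeze=30,
)

```text
validation failed for argument at $.co...
```

Request:
jog_arm(
  commands=[
    {"tx":15,"ty":40},
    {"tx":15,"ty":40},
    {"tx":15,"ty":40},
  ],
)

```text
validation failed for argument at $.co...
```

```bash
python3 - <<'E'
from h import *
c=snap('wrist','w1'); s=r.state(); print(s['tcp_pos'],s['orientation'].round(3).tolist(),s['qpos'].round(1),s['force'])
b=np.array([.5205,-.1391,.063]); t=np.radians(25)
R=Ro.from_euler('z',-12.53,degrees=True).as_matrix()@Ro.from_euler('x',25,degrees=True).as_matrix()
X=np.array([[.033,.075,.03],[.033,-.075,.03],[-.033,-.075,.03],[-.033,.075,.03]])@R.T+b
print(proj(c,X).round(0).tolist())
im=cv2.imread('pics/w1.png'); cv2.polylines(im,[proj(c,X).astype(np.int32)],True,(0,0,255),1); cv2.imwrite('pics/w1o.png',im)
E
```

```text
[ 0.1787323  -0.62444821  0.20687581] [[0.961, 0.275, -0.0], [0.275, -0.961, 0.001], [-0.0, -0.001, -1.0]] [70.2 30.8 -0.3 88.2  0.2 61.2 -4.1] [-0.37725583 -0.0876783  -0.6910935 ]
[[-739.0, -1095.0], [-114.0, -490.0], [-120.0, -353.0], [-661.0, -789.0]]
```

View pics/w1o.png

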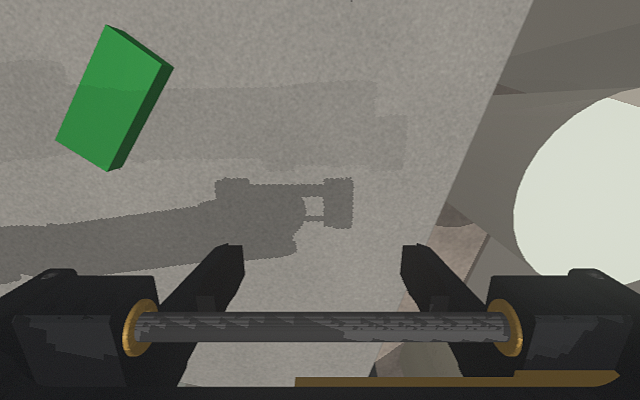

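The moves were refused (rows probably need all six keys), so the wrist view still shows only the green look-alike at (115,98). I'll resend with complete rows.

Request:
jog_arm(
  commands=[
    {"tx":10,"ty":20,"tz":50,"ax":0,"ay":0,"az":5},
    {"tx":30,"ty":60,"tz":80,"ax":0,"ay":0,"az":12},
    {"tx":60,"ty":100,"tz":110,"ax":0,"ay":0,"az":18},
    {"tx":90,"ty":140,"tz":140,"ax":0,"ay":0,"az":24},
    {"tx":120,"ty":180,"tz":150,"ax":0,"ay":0,"az":30},
    {"tx":150,"ty":220,"tz":153,"ax":0,"ay":0,"az":36},
    {"tx":180,"ty":260,"tz":153,"ax":0,"ay":0,"az":42},
    {"tx":205,"ty":300,"tz":153,"ax":0,"ay":0,"az":48},
    {"tx":230,"ty":340,"tz":153,"ax":0,"ay":0,"az":54},
    {"tx":255,"ty":385,"tz":153,"ax":0,"ay":0,"az":58},
    {"tx":280,"ty":425,"tz":153,"ax":0,"ay":0,"az":61.5},
    {"tx":305,"ty":465,"tz":153,"ax":0,"ay":0,"az":61.5},
  ],
  grip=1.0,
  squeeze=30,
)

```text
time: 1.35
tcp_pos: [0.477, -0.17, 0.3605]
orientation: [[0.216, 0.976, -0.0], [0.976, -0.216, -0.0], [-0.0, 0.0, -1.0]]
force: [1.5, 0.7, -0.6]
width: 1.003
```

Request:
jog_arm(
  commands=[
    {"tx":10,"ty":0,"tz":0,"ax":0,"ay":0,"az":0},
    {"tx":10,"ty":0,"tz":0,"ax":0,"ay":0,"az":0},
  ],
)

```text
time: 1.55
tcp_pos: [0.4874, -0.1708, 0.3602]
orientation: [[0.214, 0.977, -0.0], [0.977, -0.214, 0.0], [0.0, -0.0, -1.0]]
force: [-0.2, -0.5, 0.1]
width: 1.002
```

```bash
cat > w.py <<'E'
import sys
from h import *
f=sys.argv[1]
c=snap('wrist',f); s=r.state(); print(s['tcp_pos'],s['qpos'].round(1),s['force'],c['T'][:3].round(3).tolist())
b=np.array([.5205,-.1391,.063])
R=Ro.from_euler('z',-12.53,degrees=True).as_matrix()@Ro.from_euler('x',25,degrees=True).as_matrix()
X=np.array([[.033,.075,.03],[.033,-.075,.03],[-.033,-.075,.03],[-.033,.075,.03]])@R.T+b
print(proj(c,X).round(0).tolist())
im=cv2.imread(f'pics/{f}.png'); cv2.polylines(im,[proj(c,X).astype(np.int32)],True,(0,0,255),1); cv2.imwrite(f'pics/{f}o.png',im)
E
python3 w.py w2
```

```text
[ 0.4862578  -0.17241588  0.36008178] [ 38.1  11.9 -27.8  95.3   5.8  74.3  -3.3] [-0.35349746 -0.41561163 -0.32017929] [[0.977, 0.204, 0.068, 0.505], [-0.214, 0.927, 0.308, -0.091], [-0.0, -0.316, 0.949, 0.538]]
[[366.0, 96.0], [357.0, 183.0], [317.0, 183.0], [316.0, 96.0]]
```

View pics/w2o.png

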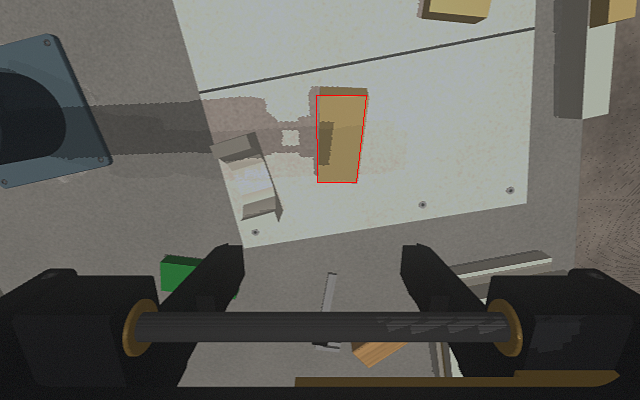

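The outlined pose fits the tan slab on the wedge (px 316–367, 96–183) to about 1–2 px (~3 mm), so I'll use it. Next I compute the tilted pre-grasp pose.

```bash
cat >> h.py <<'E'
A=50.; G=np.array([0,.045,.015])
def grasp(o,yaw,tilt,back=0):
    "TCP pose for blank origin o, yaw, tilt (deg)"
    Rb=(Ro.from_euler('z',yaw,degrees=True)*Ro.from_euler('x',tilt,degrees=True)).as_matrix()
    Rt=tool(yaw,A-tilt); g=np.array(o)+Rb@G
    return g+Rt[:,2]*(r.hold_point_z-back),Rt
B=[.5205,-.1391,.061]
E
python3 -c "
from h import *
go(*grasp(B,-12.5,25,.1)); go(*grasp(B,-12.5,25,0));print(grasp(B,-12.5,25,.1)[0])"
```

```text
t [  49.1  100.5 -192.8] a [-24.4    5.36   0.04] time 1.6
t [  40.    59.2 -283.4] a [-24.4    5.36   0.04] time 1.6
[ 0.53539179 -0.07192748  0.16729526]
```

Request:
jog_arm(
  commands=[
    {"tx":10,"ty":20,"tz":-30,"ax":-5,"ay":1.1,"az":0},
    {"tx":20,"ty":50,"tz":-60,"ax":-12,"ay":2.7,"az":0},
    {"tx":35,"ty":80,"tz":-90,"ax":-19,"ay":4.2,"az":0},
    {"tx":49,"ty":100,"tz":-120,"ax":-24.4,"ay":5.4,"az":0},
    {"tx":49,"ty":100,"tz":-160,"ax":-24.4,"ay":5.4,"az":0},
    {"tx":49,"ty":100,"tz":-193,"ax":-24.4,"ay":5.4,"az":0},
    {"tx":49,"ty":100,"tz":-193,"ax":-24.4,"ay":5.4,"az":0},
    {"tx":49,"ty":100,"tz":-193,"ax":-24.4,"ay":5.4,"az":0},
  ],
)

```text
time: 2.4
tcp_pos: [0.5352, -0.0738, 0.1682]
orientation: [[0.199, 0.976, -0.093], [0.884, -0.219, -0.413], [-0.424, -0.0, -0.906]]
force: [0.1, 0.1, 0.6]
width: 0.998
```

```bash
python3 -c "
from h import *
go(*grasp(B,-12.5,25,.1)); go(*grasp(B,-12.5,25,0));print(r.state()['qpos'].round(1),r.state()['force'])"; python3 w.py w3
```

```text
t [ 0.2  1.9 -0.9] a [ 0.06 -0.03  0.18] time 2.4
t [ -9.  -39.4 -91.5] a [ 0.06 -0.03  0.18] time 2.4
[  8.5  31.2 -27.4 102.3  38.4  68.8 -50.1] [0.12657353 0.09097381 0.60592799]
[ 0.53611643 -0.07328945  0.16915988] [  8.5  31.1 -27.5 102.2  38.4  68.8 -50.2] [ 1.23429333 -0.40967652  0.45635205] [[0.976, 0.16, 0.151, 0.568], [-0.22, 0.708, 0.671, 0.072], [-0.0, -0.688, 0.726, 0.294]]
[[363.0, 200.0], [348.0, 244.0], [296.0, 244.0], [281.0, 201.0]]
```

View pics/w3o.png

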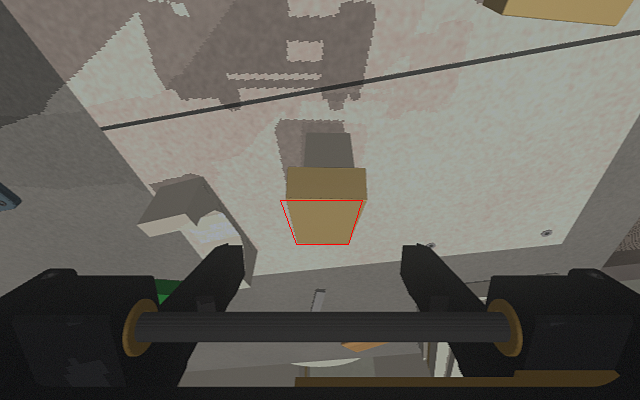

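The slab's raised edge runs (287,200)–(367,200) against a predicted 281–363, so it lies about 4 mm further along +x; height and yaw agree. I'll correct for that, then advance and close.

Request:
jog_arm(
  commands=[
    {"tx":3.5,"ty":-1,"tz":0,"ax":0,"ay":0,"az":0},
    {"tx":2,"ty":-7,"tz":-15,"ax":0,"ay":0,"az":0},
    {"tx":0,"ty":-14,"tz":-31,"ax":0,"ay":0,"az":0},
    {"tx":-1.5,"ty":-21,"tz":-47,"ax":0,"ay":0,"az":0},
    {"tx":-3,"ty":-28,"tz":-63,"ax":0,"ay":0,"az":0},
    {"tx":-4,"ty":-34,"tz":-78,"ax":0,"ay":0,"az":0},
    {"tx":-5.5,"ty":-40,"tz":-91.5,"ax":0,"ay":0,"az":0},
    {"tx":-5.5,"ty":-40,"tz":-91.5,"ax":0,"ay":0,"az":0},
    {"tx":-5.5,"ty":-40,"tz":-91.5,"ax":0,"ay":0,"az":0},
  ],
)

```text
time: 3.35
tcp_pos: [0.5301, -0.1116, 0.0759]
orientation: [[0.196, 0.976, -0.091], [0.885, -0.217, -0.412], [-0.422, 0.0, -0.906]]
force: [-0.1, -0.4, -0.1]
width: 1.003
```

Request:
jog_arm(
  commands=[
    {"tx":0,"ty":0,"tz":0,"ax":0,"ay":0,"az":0},
    {"tx":0,"ty":0,"tz":0,"ax":0,"ay":0,"az":0},
    {"tx":0,"ty":0,"tz":0,"ax":0,"ay":0,"az":0},
    {"tx":0,"ty":0,"tz":0,"ax":0,"ay":0,"az":0},
    {"tx":0,"ty":0,"tz":0,"ax":0,"ay":0,"az":0},
    {"tx":0,"ty":0,"tz":0,"ax":0,"ay":0,"az":0},
    {"tx":0,"ty":0,"tz":0,"ax":0,"ay":0,"az":0},
    {"tx":0,"ty":0,"tz":0,"ax":0,"ay":0,"az":0},
  ],
  grip=0.5,
  squeeze=25,
)

```text
time: 4.15
tcp_pos: [0.5304, -0.1118, 0.0763]
orientation: [[0.197, 0.976, -0.091], [0.885, -0.217, -0.413], [-0.423, 0.001, -0.906]]
force: [0.9, 0.0, 3.9]
width: 0.748
```

Request:
jog_arm(
  commands=[
    {"tx":0,"ty":0,"tz":10,"ax":0,"ay":0,"az":0},
    {"tx":0,"ty":0,"tz":30,"ax":0,"ay":0,"az":0},
    {"tx":0,"ty":0,"tz":60,"ax":0,"ay":0,"az":0},
    {"tx":0,"ty":0,"tz":90,"ax":0,"ay":0,"az":0},
    {"tx":0,"ty":0,"tz":120,"ax":0,"ay":0,"az":0},
    {"tx":0,"ty":0,"tz":150,"ax":0,"ay":0,"az":0},
    {"tx":0,"ty":0,"tz":150,"ax":0,"ay":0,"az":0},
    {"tx":0,"ty":0,"tz":150,"ax":0,"ay":0,"az":0},
  ],
)

```text
time: 4.95
tcp_pos: [0.5299, -0.1116, 0.2263]
orientation: [[0.197, 0.976, -0.091], [0.885, -0.217, -0.412], [-0.422, 0.001, -0.907]]
force: [0.3, -0.2, -0.6]
width: 0.745
```

```bash
cat >> h.py <<'E'
CO=np.array([.7173,.1431,0]); CY=-2.43
def cw(p): return CO+Ro.from_euler('z',CY,degrees=True).apply(p)
def ed(f,o,yaw,tilt,crop,k,off=0):
    c=dict(np.load(f'pics/{f}.npz')); im=cv2.imread(f'pics/{f}.png')
    Rb=(Ro.from_euler('z',yaw,degrees=True)*Ro.from_euler('x',tilt,degrees=True)).as_matrix()
    V=np.array([[x,y,z] for x in(-.033,.033) for y in(-.075,.075) for z in(0,.03)])@Rb.T+o
    u0,u1,v0,v1=crop; im=cv2.resize(cv2.convertScaleAbs(im[v0:v1,u0:u1],alpha=1.3,beta=15),None,fx=k,fy=k,interpolation=cv2.INTER_CUBIC)
    q=(proj(c,V)-[u0,v0]+.5)*k
    for i in range(8):
        for j in (1,2,4):
            if i^j>i: cv2.line(im,tuple(q[i].astype(int)),tuple(q[i^j].astype(int)),(0,0,255),1)
    cv2.imwrite(f'pics/{f}o.png',im)
E
python3 - <<'E'
from h import *
s=r.state(); print(s['tcp_pos'],s['force'],s['width'],s['qpos'].round(1))
print(cw([-.125,-.03,.115])); go(*grasp(cw([-.125,-.04,.125]),CY,90))
E
```

```text
[ 0.52986685 -0.11162615  0.22626004] [ 0.3401121  -0.15998824 -0.55536729] 0.7448952055615079 [ 13.   25.9 -27.9 101.1  36.1  72.  -42.6]
[0.59114044 0.11842683 0.115     ]
t [ 60.7 217.1 -70.6] a [64.5  -8.42  9.02] time 4.95
```

Request:
jog_arm(
  commands=[
    {"tx":5,"ty":18,"tz":10,"ax":5.9,"ay":-0.8,"az":0.8},
    {"tx":11,"ty":36,"tz":20,"ax":11.7,"ay":-1.5,"az":1.6},
    {"tx":16,"ty":54,"tz":20,"ax":17.6,"ay":-2.3,"az":2.5},
    {"tx":22,"ty":72,"tz":20,"ax":23.5,"ay":-3.1,"az":3.3},
    {"tx":27,"ty":90,"tz":20,"ax":29.3,"ay":-3.8,"az":4.1},
    {"tx":33,"ty":108,"tz":20,"ax":35.2,"ay":-4.6,"az":4.9},
    {"tx":38,"ty":126,"tz":20,"ax":41,"ay":-5.4,"az":5.7},
    {"tx":44,"ty":144,"tz":20,"ax":46.9,"ay":-6.1,"az":6.6},
    {"tx":49,"ty":160,"tz":20,"ax":52.8,"ay":-6.9,"az":7.4},
    {"tx":55,"ty":170,"tz":20,"ax":58.6,"ay":-7.7,"az":8.2},
    {"tx":61,"ty":177,"tz":20,"ax":64.5,"ay":-8.4,"az":9},
    {"tx":61,"ty":177,"tz":20,"ax":64.5,"ay":-8.4,"az":9},
  ],
)

```text
time: 6.15
tcp_pos: [0.5899, 0.0623, 0.2418]
orientation: [[0.041, 0.999, 0.024], [0.763, -0.047, 0.644], [0.645, -0.008, -0.765]]
force: [-0.4, -1.0, -1.0]
width: 0.745
```

```bash
python3 - <<'E'
from h import *
s=r.state(); print(s['tcp_pos'],s['orientation'].round(3).tolist(),s['force'],s['width'],s['qpos'].round(1))
go(*grasp(cw([-.125,-.04,.125]),CY,90))
E
```

```text
[0.58993453 0.0623102  0.24178969] [[0.041, 0.999, 0.024], [0.763, -0.047, 0.644], [0.645, -0.008, -0.765]] [-0.433427   -1.04589639 -1.00423532] 0.7449965926041237 [ 46.5  39.3 -50.4  95.6 -12.9  58.3   7.2]
t [  0.7  43.1 -86.1] a [-0.15 -0.43  0.24] time 6.15
```

Request:
jog_arm(
  commands=[
    {"tx":1,"ty":0,"tz":-20,"ax":-0.1,"ay":-0.4,"az":0.2},
    {"tx":1,"ty":10,"tz":-40,"ax":-0.1,"ay":-0.4,"az":0.2},
    {"tx":1,"ty":20,"tz":-60,"ax":-0.1,"ay":-0.4,"az":0.2},
    {"tx":1,"ty":33,"tz":-76,"ax":-0.1,"ay":-0.4,"az":0.2},
    {"tx":1,"ty":43,"tz":-76,"ax":-0.1,"ay":-0.4,"az":0.2},
    {"tx":1,"ty":43,"tz":-76,"ax":-0.1,"ay":-0.4,"az":0.2},
    {"tx":1,"ty":43,"tz":-76,"ax":-0.1,"ay":-0.4,"az":0.2},
  ],
)

```text
time: 6.85
tcp_pos: [0.5924, 0.1084, 0.171]
orientation: [[0.024, 0.999, 0.03], [0.768, -0.038, 0.64], [0.64, 0.008, -0.768]]
force: [0.4, 1.3, -0.3]
width: 0.745
```

```bash
python3 - <<'E'
from h import *
d,w=go(*grasp(cw([-.125,-.04,.125]),CY,90)); print(r.state()['force'])
snap('scene','s1'); o=cw([-.125,-.04,.125])-d/1e3
ed('s1',o,CY,90,(290,450,150,310),3.7)
E
```

```text
t [ -1.8  -3.  -15.3] a [ 0.19  0.44 -0.27] time 6.85
[ 0.41801938  1.298636   -0.34108192]
```

View pics/s1o.png

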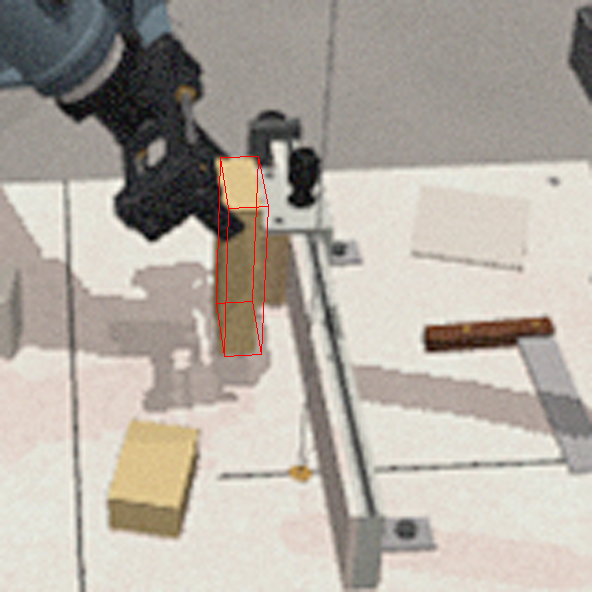

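The overlay fits the held blank to about 2 px (front face 217–262, bottom 355 in the crop), upright and ~37 mm off the fence face. Lower it near the deck and close in.

Request:
jog_arm(
  commands=[
    {"tx":-1,"ty":5,"tz":-10,"ax":0.1,"ay":0.2,"az":-0.1},
    {"tx":-1,"ty":12,"tz":-22,"ax":0.1,"ay":0.2,"az":-0.1},
    {"tx":-1,"ty":20,"tz":-32,"ax":0.1,"ay":0.2,"az":-0.1},
    {"tx":-1,"ty":26,"tz":-38,"ax":0.1,"ay":0.2,"az":-0.1},
    {"tx":-1,"ty":29,"tz":-40,"ax":0.1,"ay":0.2,"az":-0.1},
    {"tx":-1,"ty":29,"tz":-40,"ax":0.1,"ay":0.2,"az":-0.1},
    {"tx":-1,"ty":29,"tz":-40,"ax":0.1,"ay":0.2,"az":-0.1},
  ],
)

```text
time: 7.6
tcp_pos: [0.5913, 0.1372, 0.1302]
orientation: [[0.029, 0.999, 0.028], [0.766, -0.04, 0.642], [0.643, 0.003, -0.766]]
force: [0.2, 0.5, -0.6]
width: 0.746
```

Request:
jog_arm(
  commands=[
    {"tx":0,"ty":1,"tz":0,"ax":0,"ay":0,"az":0},
    {"tx":0,"ty":2,"tz":0,"ax":0,"ay":0,"az":0},
    {"tx":0,"ty":3,"tz":0,"ax":0,"ay":0,"az":0},
    {"tx":0,"ty":4,"tz":0,"ax":0,"ay":0,"az":0},
    {"tx":0,"ty":4,"tz":0,"ax":0,"ay":0,"az":0},
  ],
)

```text
time: 8.1
tcp_pos: [0.591, 0.1415, 0.1301]
orientation: [[0.029, 0.999, 0.028], [0.766, -0.04, 0.642], [0.643, 0.003, -0.766]]
force: [-0.3, 0.4, -0.9]
width: 0.747
```

```bash
python3 - <<'E'
from h import *
go(*grasp(cw([-.125,0,.095]),CY,90)); s=r.state(); print(s['force'],s['moment'],s['tcp_pos'])
E
```

```text
t [ 1.3  4.  -4.5] a [ 0.02  0.18 -0.14] time 8.1
[-0.28430637  0.38854406 -0.91310091] [-0.77479808 -0.03461724 -0.01534413] [0.59101947 0.14145859 0.13012647]
```

Request:
jog_arm(
  commands=[
    {"tx":0,"ty":1,"tz":0,"ax":0,"ay":0,"az":0},
    {"tx":0,"ty":2,"tz":0,"ax":0,"ay":0,"az":0},
    {"tx":0,"ty":3,"tz":0,"ax":0,"ay":0,"az":0},
    {"tx":0,"ty":3,"tz":0,"ax":0,"ay":0,"az":0},
  ],
)

```text
time: 8.5
tcp_pos: [0.591, 0.1445, 0.1301]
orientation: [[0.029, 0.999, 0.028], [0.766, -0.04, 0.642], [0.643, 0.003, -0.766]]
force: [-0.2, 0.4, -1.4]
width: 0.748
```

Request:
jog_arm(
  commands=[
    {"tx":0,"ty":0,"tz":-1,"ax":0,"ay":0,"az":0},
    {"tx":0,"ty":0,"tz":-2,"ax":0,"ay":0,"az":0},
    {"tx":0,"ty":0,"tz":-2,"ax":0,"ay":0,"az":0},
  ],
)

```text
time: 8.8
tcp_pos: [0.5911, 0.1445, 0.1282]
orientation: [[0.029, 0.999, 0.028], [0.765, -0.04, 0.642], [0.643, 0.003, -0.766]]
force: [-1.0, -0.1, 1.3]
width: 0.75
```

Request:
jog_arm(
  commands=[
    {"tx":0,"ty":1,"tz":0,"ax":0,"ay":0,"az":0},
    {"tx":0,"ty":2,"tz":0,"ax":0,"ay":0,"az":0},
    {"tx":0,"ty":2,"tz":0,"ax":0,"ay":0,"az":0},
  ],
)

```text
time: 9.1
tcp_pos: [0.5912, 0.1465, 0.1284]
orientation: [[0.029, 0.999, 0.028], [0.766, -0.04, 0.642], [0.643, 0.003, -0.766]]
force: [-2.1, -2.7, 4.5]
width: 0.749
```

Request:
jog_arm(
  commands=[
    {"tx":0,"ty":0,"tz":-0.7,"ax":0,"ay":0,"az":0},
    {"tx":0,"ty":0,"tz":-0.7,"ax":0,"ay":0,"az":0},
  ],
)

```text
time: 9.3
tcp_pos: [0.5911, 0.1469, 0.1284]
orientation: [[0.028, 0.999, 0.028], [0.765, -0.04, 0.643], [0.643, 0.003, -0.765]]
force: [-3.7, -2.6, 10.1]
width: 0.747
```

Request:
jog_arm(
  commands=[
    {"tx":0,"ty":0.7,"tz":0,"ax":0,"ay":0,"az":0},
    {"tx":0,"ty":0.7,"tz":0,"ax":0,"ay":0,"az":0},
  ],
)

```text
time: 9.5
tcp_pos: [0.5911, 0.1476, 0.1284]
orientation: [[0.028, 0.999, 0.028], [0.765, -0.04, 0.643], [0.643, 0.003, -0.766]]
force: [-3.2, -2.2, 9.8]
width: 0.746
```

```bash
python3 - <<'E'
from h import *
go(*grasp(cw([-.125,0,.095]),CY,90)); s=r.state(); print(s['force'],s['moment'],s['tcp_pos'])
E
```

```text
t [ 1.2 -2.2 -2.7] a [-0.04  0.18 -0.16] time 9.5
[-3.2370252  -2.20208894  9.83686054] [0.22144527 0.54751    0.46591282] [0.59108991 0.14764427 0.12841226]
```

Request:
jog_arm(
  commands=[
    {"tx":0,"ty":0,"tz":1.2,"ax":0,"ay":0,"az":0},
    {"tx":0,"ty":0,"tz":1.5,"ax":0,"ay":0,"az":0},
    {"tx":0,"ty":0,"tz":1.5,"ax":0,"ay":0,"az":0},
  ],
)

```text
time: 9.8
tcp_pos: [0.5909, 0.1467, 0.1284]
orientation: [[0.029, 0.999, 0.028], [0.766, -0.04, 0.642], [0.642, 0.003, -0.766]]
force: [0.6, 0.4, -1.8]
width: 0.743
```

Request:
jog_arm(
  commands=[
    {"tx":0,"ty":0.5,"tz":0,"ax":0,"ay":0,"az":0},
    {"tx":0,"ty":1,"tz":0,"ax":0,"ay":0,"az":0},
    {"tx":0,"ty":1,"tz":0,"ax":0,"ay":0,"az":0},
  ],
)

```text
time: 10.1
tcp_pos: [0.591, 0.1481, 0.1287]
orientation: [[0.029, 0.999, 0.028], [0.766, -0.04, 0.642], [0.643, 0.003, -0.766]]
force: [0.4, 0.4, -1.1]
width: 0.749
```

Request:
jog_arm(
  commands=[
    {"tx":0,"ty":0.5,"tz":0,"ax":0,"ay":0,"az":0},
    {"tx":0,"ty":1,"tz":0,"ax":0,"ay":0,"az":0},
    {"tx":0,"ty":1,"tz":0,"ax":0,"ay":0,"az":0},
  ],
)

```text
time: 10.4
tcp_pos: [0.591, 0.1491, 0.1288]
orientation: [[0.029, 0.999, 0.028], [0.766, -0.04, 0.642], [0.643, 0.003, -0.766]]
force: [-0.1, -0.7, -0.6]
width: 0.747
```

Free of the deck again; keep easing toward the fence until it pushes back.

Request:
jog_arm(
  commands=[
    {"tx":0,"ty":0.5,"tz":0,"ax":0,"ay":0,"az":0},
    {"tx":0,"ty":1,"tz":0,"ax":0,"ay":0,"az":0},
    {"tx":0,"ty":1,"tz":0,"ax":0,"ay":0,"az":0},
  ],
)

```text
time: 10.7
tcp_pos: [0.591, 0.1499, 0.1288]
orientation: [[0.029, 0.999, 0.028], [0.766, -0.04, 0.642], [0.642, 0.003, -0.766]]
force: [0.3, 0.4, -1.2]
width: 0.743
```

Request:
jog_arm(
  commands=[
    {"tx":0,"ty":0.5,"tz":0,"ax":0,"ay":0,"az":0},
    {"tx":0,"ty":1,"tz":0,"ax":0,"ay":0,"az":0},
    {"tx":0,"ty":1,"tz":0,"ax":0,"ay":0,"az":0},
  ],
)

```text
time: 11.0
tcp_pos: [0.5911, 0.1506, 0.1287]
orientation: [[0.029, 0.999, 0.028], [0.766, -0.04, 0.642], [0.642, 0.003, -0.767]]
force: [0.7, -3.0, 0.8]
width: 0.747
```

```bash
python3 - <<'E'
from h import *
d,w=go(*grasp(cw([-.125,0,.095]),CY,90)); s=r.state(); print(s['force'],s['moment'],s['tcp_pos'])
snap('scene','s2'); ed('s2',cw([-.125,0,.095])-d/1e3,CY,90,(310,430,170,290),4.8)
E
```

```text
t [ 1.2 -5.2 -3. ] a [ 0.05  0.17 -0.11] time 11.0
[ 0.69885212 -3.04982088  0.78168104] [-1.10325403  0.03591105  0.13837789] [0.59112514 0.15057723 0.12869878]
```

View pics/s2o.png

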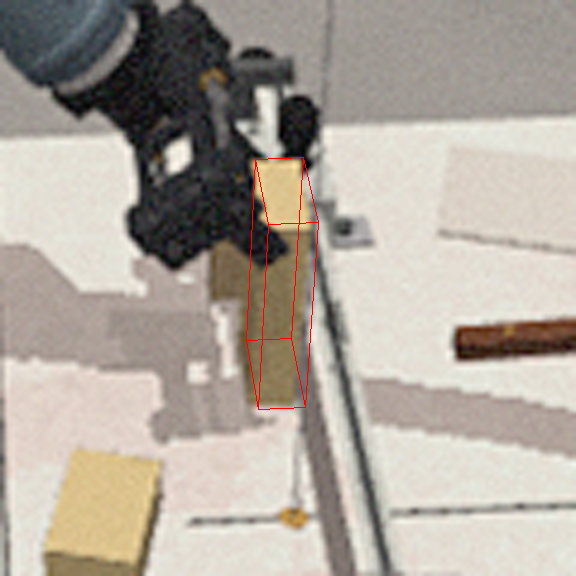

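The blank stands along the fence: its front face spans (250–297, bottom 403), shifted ~1.7 px from the prediction equally at top and bottom, so it is upright and ~4 mm different in the hand. The 3 N reaction is the fence. Seat it on the deck.

Request:
jog_arm(
  commands=[
    {"tx":0,"ty":0,"tz":-0.6,"ax":0,"ay":0,"az":0},
    {"tx":0,"ty":0,"tz":-0.6,"ax":0,"ay":0,"az":0},
  ],
)

```text
time: 11.25
tcp_pos: [0.5912, 0.1507, 0.1284]
orientation: [[0.029, 0.999, 0.028], [0.766, -0.04, 0.642], [0.642, 0.003, -0.766]]
force: [-0.9, -4.2, 4.5]
width: 0.742
```

Request:
jog_arm(
  commands=[
    {"tx":0,"ty":0,"tz":-0.6,"ax":0,"ay":0,"az":0},
    {"tx":0,"ty":0,"tz":-0.6,"ax":0,"ay":0,"az":0},
  ],
)

```text
time: 11.45
tcp_pos: [0.5912, 0.1508, 0.1284]
orientation: [[0.029, 0.999, 0.028], [0.766, -0.04, 0.642], [0.643, 0.003, -0.766]]
force: [-2.4, -7.4, 8.8]
width: 0.744
```

Request:
jog_arm(
  commands=[
    {"tx":0,"ty":-0.3,"tz":0.8,"ax":0,"ay":0,"az":0},
    {"tx":0,"ty":-0.3,"tz":0.8,"ax":0,"ay":0,"az":0},
  ],
)

```text
time: 11.65
tcp_pos: [0.5912, 0.1506, 0.1285]
orientation: [[0.029, 0.999, 0.028], [0.766, -0.04, 0.642], [0.643, 0.003, -0.766]]
force: [-0.2, -3.5, 2.2]
width: 0.747
```

Request:
jog_arm(
  commands=[
    {"tx":0,"ty":0,"tz":0,"ax":0,"ay":0,"az":0},
    {"tx":0,"ty":0,"tz":0,"ax":0,"ay":0,"az":0},
    {"tx":0,"ty":0,"tz":0,"ax":0,"ay":0,"az":0},
    {"tx":0,"ty":0,"tz":0,"ax":0,"ay":0,"az":0},
    {"tx":0,"ty":0,"tz":0,"ax":0,"ay":0,"az":0},
    {"tx":0,"ty":0,"tz":0,"ax":0,"ay":0,"az":0},
    {"tx":0,"ty":0,"tz":0,"ax":0,"ay":0,"az":0},
  ],
  grip=0.98,
)

```text
time: 12.35
tcp_pos: [0.591, 0.1507, 0.1284]
orientation: [[0.029, 0.999, 0.028], [0.766, -0.04, 0.642], [0.643, 0.003, -0.766]]
force: [-0.1, 0.1, 0.2]
width: 0.978
```

```bash
python3 - <<'E'
from h import *
d,w=go(*grasp(cw([-.125,0,.095]),CY,90)); s=r.state(); print(s['force'],s['width'],s['tcp_pos'],s['orientation'][:,2])
E
```

```text
t [ 1.3 -5.3 -2.7] a [ 0.02  0.17 -0.13] time 12.35
[-0.14398181  0.07019126  0.16632289] 0.9780450590024813 [0.59100723 0.15072032 0.12842386] [ 0.02800073  0.64198376 -0.76620677]
```

Request:
jog_arm(
  commands=[
    {"tx":0,"ty":-4,"tz":4.5,"ax":0,"ay":0,"az":0},
    {"tx":0,"ty":-10,"tz":12,"ax":0,"ay":0,"az":0},
    {"tx":-1,"ty":-20,"tz":24,"ax":0,"ay":0,"az":0},
    {"tx":-1,"ty":-35,"tz":42,"ax":0,"ay":0,"az":0},
    {"tx":-2,"ty":-55,"tz":66,"ax":0,"ay":0,"az":0},
    {"tx":-3,"ty":-77,"tz":92,"ax":0,"ay":0,"az":0},
    {"tx":-3,"ty":-90,"tz":130,"ax":0,"ay":0,"az":0},
    {"tx":-3,"ty":-100,"tz":170,"ax":0,"ay":0,"az":0},
    {"tx":-3,"ty":-100,"tz":170,"ax":0,"ay":0,"az":0},
  ],
)

```text
time: 13.25
tcp_pos: [0.5912, 0.0484, 0.3044]
orientation: [[0.026, 0.999, 0.038], [0.767, -0.044, 0.64], [0.641, 0.012, -0.767]]
force: [0.3, 0.5, -0.0]
width: 0.983
```

```bash
python3 - <<'E'
from h import *
snap('top','t3'); snap('scene','s3')
for f,(u0,u1,v0,v1) in (('t3',(225,315,110,230)),('s3',(310,430,170,290))):
    im=cv2.imread(f'pics/{f}.png')[v0:v1,u0:u1]; cv2.imwrite(f'pics/{f}c.png',cv2.resize(cv2.convertScaleAbs(im,alpha=1.3,beta=15),(0,0),fx=4,fy=4,interpolation=cv2.INTER_CUBIC))
a,b=cv2.imread('pics/t3c.png'),cv2.imread('pics/s3c.png'); print(a.shape,b.shape)
cv2.imwrite('pics/ts3.png',np.hstack([a,b[:480,:440]]))
ct=dict(np.load('pics/t3.npz'))
for n,p in [('bl top corners',[[x,y,.17] for x in(-.158,-.092) for y in(0,-.03)]),('knob rear0',[[-.262,.0125,.16]]),('face top',[[-.197,-.0015,.104],[-.197,-.0455,.104]])]:
    print(n,((proj(ct,np.array([cw(q) for q in p]))-[225,110]+.5)*4).round(0).tolist())
go(cw([-.30,.0125,.30]),tool(CY+90,0)); print(r.state()['qpos'].round(1))
E
```

```text
(480, 360, 3) (480, 480, 3)
bl top corners [[186.0, 258.0], [224.0, 260.0], [191.0, 175.0], [229.0, 177.0]]
knob rear0 [[163.0, 390.0]]
face top [[194.0, 318.0], [247.0, 321.0]]
t [-170.3  118.7    0.5] a [-32.7  -29.64  85.85] time 13.35
[ 48.6  35.4 -52.   92.6 -14.2  64.3   6.4]
```

View pics/ts3.png

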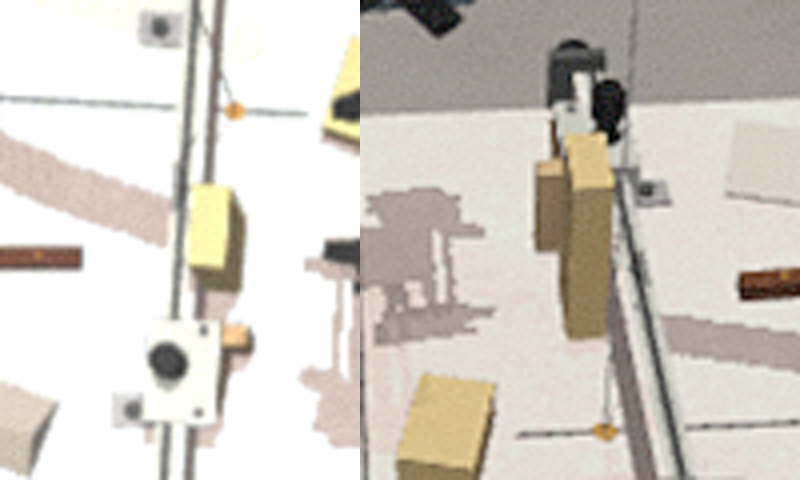

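Left half: the blank stands on the fence line (px 191–230, 183–270), trailing edge ~50 px ahead of the shoe. Right half: it is upright against the fence. It sits at about x = -131 mm. To make sure it is flush, I'll give it a light low nudge toward the fence with closed fingers while it is far from the wire.

Request:
jog_arm(
  commands=[
    {"tx":-3,"ty":-10,"tz":-40,"ax":0,"ay":0,"az":0},
    {"tx":-7,"ty":-15,"tz":-85,"ax":0,"ay":0,"az":0},
    {"tx":-7,"ty":-15,"tz":-130,"ax":0,"ay":0,"az":0},
    {"tx":-7,"ty":-15,"tz":-175,"ax":0,"ay":0,"az":0},
    {"tx":-7,"ty":-10,"tz":-215,"ax":0,"ay":0,"az":0},
    {"tx":-7,"ty":10,"tz":-227,"ax":0,"ay":0,"az":0},
    {"tx":-7,"ty":30,"tz":-227,"ax":0,"ay":0,"az":0},
    {"tx":-7,"ty":47,"tz":-227,"ax":0,"ay":0,"az":0},
    {"tx":-7,"ty":54,"tz":-227,"ax":0,"ay":0,"az":0},
    {"tx":-7,"ty":54,"tz":-227,"ax":0,"ay":0,"az":0},
  ],
  grip=0,
  squeeze=5,
)

```text
time: 14.35
tcp_pos: [0.5812, 0.1063, 0.0727]
orientation: [[0.026, 0.999, 0.028], [0.766, -0.038, 0.642], [0.643, 0.005, -0.766]]
force: [-0.5, -1.3, -0.2]
width: 0.097
```

Request:
jog_arm(
  commands=[
    {"tx":0,"ty":1,"tz":0,"ax":0,"ay":0,"az":0},
    {"tx":0,"ty":2,"tz":0,"ax":0,"ay":0,"az":0},
    {"tx":0,"ty":3,"tz":0,"ax":0,"ay":0,"az":0},
    {"tx":0,"ty":3,"tz":0,"ax":0,"ay":0,"az":0},
  ],
)

```text
time: 14.75
tcp_pos: [0.5812, 0.1073, 0.0715]
orientation: [[0.029, 0.999, 0.029], [0.766, -0.041, 0.642], [0.642, 0.003, -0.766]]
force: [-0.0, -0.9, -0.3]
width: 0.007
```

Request:
jog_arm(
  commands=[
    {"tx":0,"ty":0.7,"tz":0,"ax":0,"ay":0,"az":0},
    {"tx":0,"ty":1.5,"tz":0,"ax":0,"ay":0,"az":0},
    {"tx":0,"ty":1.5,"tz":0,"ax":0,"ay":0,"az":0},
  ],
)

```text
time: 15.05
tcp_pos: [0.581, 0.1093, 0.0714]
orientation: [[0.029, 0.999, 0.028], [0.766, -0.04, 0.642], [0.643, 0.003, -0.766]]
force: [0.2, -0.2, -0.1]
width: 0.005
```

Request:
jog_arm(
  commands=[
    {"tx":0,"ty":0.7,"tz":0,"ax":0,"ay":0,"az":0},
    {"tx":0,"ty":1.5,"tz":0,"ax":0,"ay":0,"az":0},
    {"tx":0,"ty":1.5,"tz":0,"ax":0,"ay":0,"az":0},
  ],
)

```text
time: 15.35
tcp_pos: [0.581, 0.1109, 0.0714]
orientation: [[0.029, 0.999, 0.028], [0.766, -0.04, 0.642], [0.643, 0.003, -0.766]]
force: [-0.4, -0.2, -0.2]
width: 0.006
```

Request:
jog_arm(
  commands=[
    {"tx":0,"ty":0.7,"tz":0,"ax":0,"ay":0,"az":0},
    {"tx":0,"ty":1.5,"tz":0,"ax":0,"ay":0,"az":0},
    {"tx":0,"ty":1.5,"tz":0,"ax":0,"ay":0,"az":0},
  ],
)

```text
time: 15.65
tcp_pos: [0.581, 0.1124, 0.0714]
orientation: [[0.029, 0.999, 0.028], [0.766, -0.04, 0.642], [0.643, 0.003, -0.766]]
force: [0.2, 0.1, 0.7]
width: 0.003
```

Request:
jog_arm(
  commands=[
    {"tx":0,"ty":0.7,"tz":0,"ax":0,"ay":0,"az":0},
    {"tx":0,"ty":1.5,"tz":0,"ax":0,"ay":0,"az":0},
    {"tx":0,"ty":1.5,"tz":0,"ax":0,"ay":0,"az":0},
  ],
)

```text
time: 15.95
tcp_pos: [0.581, 0.1138, 0.0715]
orientation: [[0.029, 0.999, 0.028], [0.766, -0.04, 0.642], [0.643, 0.003, -0.766]]
force: [0.1, 0.0, 0.7]
width: 0.001
```

Request:
jog_arm(
  commands=[
    {"tx":0,"ty":0.7,"tz":0,"ax":0,"ay":0,"az":0},
    {"tx":0,"ty":1.5,"tz":0,"ax":0,"ay":0,"az":0},
    {"tx":0,"ty":1.5,"tz":0,"ax":0,"ay":0,"az":0},
  ],
)

```text
time: 16.25
tcp_pos: [0.581, 0.1154, 0.0715]
orientation: [[0.029, 0.999, 0.028], [0.766, -0.04, 0.642], [0.643, 0.003, -0.766]]
force: [-0.4, 0.2, 0.2]
width: 0.009
```

Request:
jog_arm(
  commands=[
    {"tx":0,"ty":0.7,"tz":0,"ax":0,"ay":0,"az":0},
    {"tx":0,"ty":1.3,"tz":0,"ax":0,"ay":0,"az":0},
    {"tx":0,"ty":1.3,"tz":0,"ax":0,"ay":0,"az":0},
  ],
)

```text
time: 16.55
tcp_pos: [0.581, 0.1166, 0.0714]
orientation: [[0.029, 0.999, 0.028], [0.766, -0.04, 0.642], [0.643, 0.003, -0.766]]
force: [1.1, 0.1, 0.6]
width: 0.004
```

Request:
jog_arm(
  commands=[
    {"tx":0,"ty":0.7,"tz":0,"ax":0,"ay":0,"az":0},
    {"tx":0,"ty":1.3,"tz":0,"ax":0,"ay":0,"az":0},
    {"tx":0,"ty":1.3,"tz":0,"ax":0,"ay":0,"az":0},
  ],
)

```text
time: 16.85
tcp_pos: [0.581, 0.1179, 0.0714]
orientation: [[0.029, 0.999, 0.028], [0.766, -0.04, 0.642], [0.643, 0.003, -0.766]]
force: [-0.1, 0.1, -0.8]
width: 0.007
```

Request:
jog_arm(
  commands=[
    {"tx":0,"ty":0.7,"tz":0,"ax":0,"ay":0,"az":0},
    {"tx":0,"ty":1.3,"tz":0,"ax":0,"ay":0,"az":0},
    {"tx":0,"ty":1.3,"tz":0,"ax":0,"ay":0,"az":0},
  ],
)

```text
time: 17.15
tcp_pos: [0.581, 0.1192, 0.0714]
orientation: [[0.029, 0.999, 0.028], [0.766, -0.04, 0.642], [0.643, 0.003, -0.766]]
force: [0.3, -0.5, -0.6]
width: 0.007
```

Request:
jog_arm(
  commands=[
    {"tx":0,"ty":0.5,"tz":0,"ax":0,"ay":0,"az":0},
    {"tx":0,"ty":1,"tz":0,"ax":0,"ay":0,"az":0},
    {"tx":0,"ty":1,"tz":0,"ax":0,"ay":0,"az":0},
  ],
)

```text
time: 17.45
tcp_pos: [0.581, 0.1202, 0.0715]
orientation: [[0.029, 0.999, 0.028], [0.766, -0.04, 0.642], [0.643, 0.003, -0.766]]
force: [0.3, 1.0, 0.1]
width: 0.006
```

Request:
jog_arm(
  commands=[
    {"tx":0,"ty":0.5,"tz":0,"ax":0,"ay":0,"az":0},
    {"tx":0,"ty":1,"tz":0,"ax":0,"ay":0,"az":0},
    {"tx":0,"ty":1,"tz":0,"ax":0,"ay":0,"az":0},
  ],
)

```text
time: 17.75
tcp_pos: [0.581, 0.1212, 0.0714]
orientation: [[0.029, 0.999, 0.028], [0.766, -0.04, 0.642], [0.643, 0.003, -0.766]]
force: [-0.1, 0.2, -0.2]
width: 0.001
```

Request:
jog_arm(
  commands=[
    {"tx":0,"ty":0.5,"tz":0,"ax":0,"ay":0,"az":0},
    {"tx":0,"ty":1,"tz":0,"ax":0,"ay":0,"az":0},
    {"tx":0,"ty":1,"tz":0,"ax":0,"ay":0,"az":0},
  ],
)

```text
time: 18.05
tcp_pos: [0.581, 0.1222, 0.0714]
orientation: [[0.029, 0.999, 0.028], [0.766, -0.04, 0.642], [0.643, 0.003, -0.766]]
force: [-0.2, -0.6, -0.0]
width: 0.007
```

```bash
python3 - <<'E'
from h import *
snap('top','t4')
a,b=[cv2.cvtColor(cv2.imread(f'pics/{f}.png'),cv2.COLOR_BGR2HSV) for f in('t3','t4')]
for m in (a,b):
    k=cv2.inRange(m[150:182,268:288],(18,60,80),(35,255,255)); v,u=np.nonzero(k); print(len(u),u.mean()+268,v.mean()+150,np.percentile(u,[5,95])+268)
print(r.state()['force'],r.state()['tcp_pos'])
E
```

```text
244 277.8524590163934 167.50819672131146 [273. 284.]
229 277.92139737991266 167.02183406113537 [273. 283.]
[-0.23149833  0.22272418  0.44226365] [0.58101054 0.12211367 0.07141587]
```

Request:
jog_arm(
  commands=[
    {"tx":0,"ty":0.5,"tz":0,"ax":0,"ay":0,"az":0},
    {"tx":0,"ty":1,"tz":0,"ax":0,"ay":0,"az":0},
    {"tx":0,"ty":1.5,"tz":0,"ax":0,"ay":0,"az":0},
    {"tx":0,"ty":1.5,"tz":0,"ax":0,"ay":0,"az":0},
  ],
)

```text
time: 18.5
tcp_pos: [0.581, 0.1237, 0.0715]
orientation: [[0.029, 0.999, 0.028], [0.766, -0.04, 0.642], [0.643, 0.003, -0.766]]
force: [0.5, -0.3, 0.1]
width: 0.007
```

Request:
jog_arm(
  commands=[
    {"tx":0,"ty":0.5,"tz":0,"ax":0,"ay":0,"az":0},
    {"tx":0,"ty":1,"tz":0,"ax":0,"ay":0,"az":0},
    {"tx":0,"ty":1.5,"tz":0,"ax":0,"ay":0,"az":0},
    {"tx":0,"ty":1.5,"tz":0,"ax":0,"ay":0,"az":0},
  ],
)

```text
time: 18.9
tcp_pos: [0.581, 0.1252, 0.0714]
orientation: [[0.029, 0.999, 0.028], [0.766, -0.04, 0.642], [0.643, 0.003, -0.766]]
force: [0.2, 0.5, 0.6]
width: 0.006
```

```bash
python3 - <<'E'
from h import *
snap('top','t5')
m=cv2.cvtColor(cv2.imread('pics/t5.png'),cv2.COLOR_BGR2HSV)
k=cv2.inRange(m[150:182,268:288],(18,60,80),(35,255,255)); v,u=np.nonzero(k); print(len(u),u.mean()+268,v.mean()+150,np.percentile(u,[5,95])+268)
snap('scene','s5'); a=cv2.imread('pics/s5.png')[180:280,330:410]
w=snap('wrist','w5'); b=cv2.imread('pics/w5.png')
cv2.imwrite('pics/sw5.png',np.hstack([cv2.resize(cv2.convertScaleAbs(a,alpha=1.3,beta=15),(400,500),interpolation=cv2.INTER_CUBIC),cv2.resize(b[0:400,160:480],(400,500))]))
E
```

```text
227 277.6387665198238 166.9647577092511 [273. 282.]
```

View pics/sw5.png

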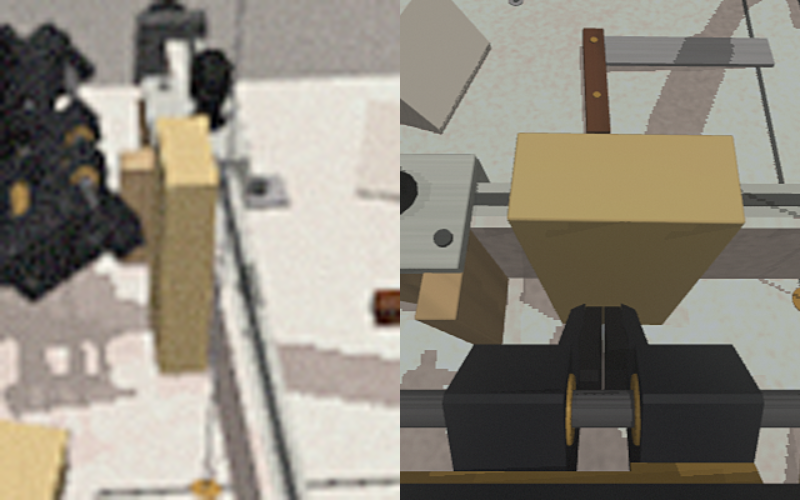

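Scene half: the blank is upright with its foot at (160–208, 370). Wrist half: the closed fingertips (605,310) are just in front of its face. I'll continue the gentle nudge until there is a reaction.

Request:
jog_arm(
  commands=[
    {"tx":0,"ty":0.5,"tz":0,"ax":0,"ay":0,"az":0},
    {"tx":0,"ty":1,"tz":0,"ax":0,"ay":0,"az":0},
    {"tx":0,"ty":1.5,"tz":0,"ax":0,"ay":0,"az":0},
    {"tx":0,"ty":1.5,"tz":0,"ax":0,"ay":0,"az":0},
  ],
)

```text
time: 19.45
tcp_pos: [0.581, 0.1267, 0.0715]
orientation: [[0.029, 0.999, 0.028], [0.766, -0.04, 0.642], [0.643, 0.003, -0.766]]
force: [-0.5, -0.1, 0.6]
width: 0.002
```

Request:
jog_arm(
  commands=[
    {"tx":0,"ty":0.5,"tz":0,"ax":0,"ay":0,"az":0},
    {"tx":0,"ty":1,"tz":0,"ax":0,"ay":0,"az":0},
    {"tx":0,"ty":1.5,"tz":0,"ax":0,"ay":0,"az":0},
    {"tx":0,"ty":1.5,"tz":0,"ax":0,"ay":0,"az":0},
  ],
)

```text
time: 19.85
tcp_pos: [0.581, 0.1282, 0.0714]
orientation: [[0.029, 0.999, 0.028], [0.766, -0.04, 0.642], [0.643, 0.003, -0.766]]
force: [0.5, -0.3, 0.0]
width: 0.007
```

Request:
jog_arm(
  commands=[
    {"tx":0,"ty":0.5,"tz":0,"ax":0,"ay":0,"az":0},
    {"tx":0,"ty":1,"tz":0,"ax":0,"ay":0,"az":0},
    {"tx":0,"ty":1,"tz":0,"ax":0,"ay":0,"az":0},
  ],
)

```text
time: 20.15
tcp_pos: [0.581, 0.1292, 0.0714]
orientation: [[0.029, 0.999, 0.028], [0.766, -0.04, 0.642], [0.643, 0.003, -0.766]]
force: [0.2, 0.3, -0.8]
width: 0.006
```

```bash
cat > y.py <<'E'
import sys
from h import *
snap('top',sys.argv[1])
m=cv2.cvtColor(cv2.imread(f'pics/{sys.argv[1]}.png'),cv2.COLOR_BGR2HSV)
k=cv2.inRange(m[150:182,268:288],(18,60,80),(35,255,255)); v,u=np.nonzero(k); print(len(u),u.mean()+268,v.mean()+150); s=r.state(); print(s['force'],s['tcp_pos'],s['time'])
E
python3 y.py t6
```

```text
223 277.57847533632287 166.847533632287
[0.66819163 0.19557114 0.06523848] [0.58100071 0.12912512 0.07142348] 20.2
```

```bash
python3 - <<'E'
from h import *
c=dict(np.load('pics/w5.npz'))
inv=lambda P:Ro.from_euler('z',-CY,degrees=True).apply(P-CO).round(4)
print(proj(c,[[.581,.1252,.0714]]))
for n,u,v,z in [('botR',368,260,.02),('tfL',248,176,.17),('tfR',434.4,177.6,.17),('trL',252.8,106,.17),('trR',428,109,.17),('fence top edge L ',160+(485-400)*.8,196*.8,.10),('fence edge R',160+(760-400)*.8,208*.8,.10),('fence edge2 R',160+(760-400)*.8,229*.8,.10)]:
    p=ray(c,u,v,z); print(n,p.round(4),inv(p))
E
```

```text
[[321.77106943 235.7603075 ]]
botR [0.6186 0.1172 0.02  ] [-0.0975 -0.0301  0.02  ]
tfL [0.5552 0.1207 0.17  ] [-0.161  -0.0293  0.17  ]
tfR [0.6192 0.1176 0.17  ] [-0.097  -0.0297  0.17  ]
trL [0.5555 0.1504 0.17  ] [-0.1619  0.0004  0.17  ]
trR [0.622  0.1465 0.17  ] [-0.0954 -0.0007  0.17  ]
fence top edge L  [0.5241 0.1706 0.1   ] [-0.1942  0.0193  0.1   ]
fence edge R [0.6604 0.1585 0.1   ] [-0.0575  0.013   0.1   ]
fence edge2 R [0.6581 0.1471 0.1   ] [-0.0593  0.0015  0.1   ]
```

The wrist-view corners put the blank's front face at y = -30 mm at both top and bottom, and its back at 0.0 mm. So it is flush and upright, and the fingers never touched it. Back off and go to the knob.

Request:
jog_arm(
  commands=[
    {"tx":0,"ty":-10,"tz":0,"ax":0,"ay":0,"az":0},
    {"tx":0,"ty":-40,"tz":10,"ax":0,"ay":0,"az":0},
    {"tx":0,"ty":-70,"tz":45,"ax":0,"ay":0,"az":0},
    {"tx":0,"ty":-90,"tz":90,"ax":0,"ay":0,"az":0},
    {"tx":-10,"ty":-90,"tz":135,"ax":0,"ay":0,"az":0},
    {"tx":-20,"ty":-90,"tz":180,"ax":0,"ay":0,"az":0},
    {"tx":-40,"ty":-85,"tz":225,"ax":0,"ay":0,"az":0},
    {"tx":-60,"ty":-80,"tz":245,"ax":0,"ay":0,"az":0},
    {"tx":-60,"ty":-80,"tz":245,"ax":0,"ay":0,"az":0},
  ],
  grip=1.0,
)

```text
time: 21.1
tcp_pos: [0.5205, 0.049, 0.3188]
orientation: [[0.026, 0.999, 0.03], [0.768, -0.04, 0.64], [0.64, 0.006, -0.768]]
force: [-0.2, -0.9, 0.1]
width: 0.797
```

```bash
python3 - <<'E'
from h import *
print(r.state()['tcp_pos'],r.state()['qpos'].round(1)); d,w=go(cw([-.238,.0125,.27]),tool(CY+90,0))
for i in range(1,12): print((w*i/11).round(1).tolist(),end=' ')
E
```

```text
[0.5205423  0.04900916 0.31878058] [ 57.   28.5 -56.4 100.8 -18.2  64.6  10. ]
t [-40.5 116.7 -48.8] a [-32.65 -29.55  85.76] time 21.1
[-3.0, -2.7, 7.8] [-5.9, -5.4, 15.6] [-8.9, -8.1, 23.4] [-11.9, -10.7, 31.2] [-14.8, -13.4, 39.0] [-17.8, -16.1, 46.8] [-20.8, -18.8, 54.6] [-23.7, -21.5, 62.4] [-26.7, -24.2, 70.2] [-29.7, -26.9, 78.0] [-32.6, -29.6, 85.8]
```

Request:
jog_arm(
  commands=[
    {"tx":-4,"ty":5,"tz":0,"ax":-2.6,"ay":-2.4,"az":7},
    {"tx":-8,"ty":10,"tz":0,"ax":-5.3,"ay":-4.8,"az":14},
    {"tx":-12,"ty":20,"tz":0,"ax":-7.9,"ay":-7.2,"az":21},
    {"tx":-16,"ty":30,"tz":0,"ax":-10.6,"ay":-9.6,"az":28},
    {"tx":-20,"ty":40,"tz":0,"ax":-13.3,"ay":-12,"az":35},
    {"tx":-24,"ty":50,"tz":0,"ax":-16,"ay":-14.4,"az":42},
    {"tx":-28,"ty":60,"tz":0,"ax":-18.6,"ay":-16.8,"az":49},
    {"tx":-32,"ty":75,"tz":0,"ax":-21.3,"ay":-19.2,"az":56},
    {"tx":-36,"ty":90,"tz":0,"ax":-24,"ay":-21.7,"az":63},
    {"tx":-40,"ty":105,"tz":0,"ax":-26.6,"ay":-24.1,"az":70},
    {"tx":-40,"ty":117,"tz":0,"ax":-29.3,"ay":-26.5,"az":77},
    {"tx":-40,"ty":117,"tz":0,"ax":-32.6,"ay":-29.5,"az":85.7},
  ],
)

```text
time: 22.3
tcp_pos: [0.4813, 0.1674, 0.3158]
orientation: [[-0.998, 0.057, -0.009], [0.057, 0.998, 0.005], [0.01, 0.004, -1.0]]
force: [0.2, -0.6, -0.4]
width: 0.996
```

Request:
jog_arm(
  commands=[
    {"tx":0,"ty":0,"tz":0,"ax":0,"ay":0,"az":0},
    {"tx":0,"ty":0,"tz":0,"ax":0,"ay":0,"az":0},
    {"tx":0,"ty":0,"tz":0,"ax":0,"ay":0,"az":0},
  ],
)

```text
time: 22.6
tcp_pos: [0.4818, 0.1646, 0.3157]
orientation: [[-0.997, 0.07, -0.012], [0.07, 0.998, 0.006], [0.012, 0.005, -1.0]]
force: [-0.4, -0.3, 0.2]
width: 0.999
```

```bash
cat > k.py <<'E'
import sys
from h import *
f=sys.argv[1]
print(r.state()['qpos'].round(1),r.state()['force']); go(cw([-.238,.0125,.1253]),tool(CY+90,0))
c=snap('wrist',f); im=cv2.imread(f'pics/{f}.png'); g=cv2.cvtColor(im,cv2.COLOR_BGR2GRAY)
q=proj(c,np.array([cw([x,.0125,.16]) for x in(-.262,-.238,-.214)])); print('exp',q.round(0).tolist())
n,l,st,ce=cv2.connectedComponentsWithStats((g<45).astype(np.uint8))
inv=lambda P:Ro.from_euler('z',-CY,degrees=True).apply(P-CO).round(4)
for i in range(1,n):
    if 60<st[i,4]<6000: print(st[i],ce[i].round(1),inv(ray(c,*ce[i],.15)))
E
python3 k.py w6
```

```text
[ 28.4  23.5 -67.1  98.4  21.8  73.5  42.6] [-0.40558016 -0.32525475  0.23617904]
t [  -1.7    1.1 -190.4] a [-0.34 -0.69  1.57] time 22.6
exp [[322.0, 159.0], [322.0, 179.0], [323.0, 199.0]]
[307   3  25  19 385] [319.1  11.8] [-0.4102  0.0139  0.15  ]
[301  40  38   9 276] [319.9  43.5] [-0.3812  0.0139  0.15  ]
[620  99  20  37 560] [631.  118.7] [-0.2956  0.3642  0.15  ]
[314 164  22  28 279] [323.7 175. ] [-0.2407  0.0142  0.15  ]
[382 206  67  16 221] [413.5 210.2] [-0.1928  0.1246  0.15  ]
[603 210  23  10 137] [611.9 213.6] [-0.1808  0.3737  0.15  ]
[580 254  49  29 148] [604.8 268.4] [-0.1029  0.3854  0.15  ]
```

Request:
jog_arm(
  commands=[
    {"tx":-2,"ty":2,"tz":-30,"ax":-0.3,"ay":-0.7,"az":1.6},
    {"tx":-2,"ty":2,"tz":-70,"ax":-0.3,"ay":-0.7,"az":1.6},
    {"tx":-2,"ty":2,"tz":-110,"ax":-0.3,"ay":-0.7,"az":1.6},
    {"tx":-2,"ty":2,"tz":-140,"ax":-0.3,"ay":-0.7,"az":1.6},
    {"tx":-2,"ty":2,"tz":-160,"ax":-0.3,"ay":-0.7,"az":1.6},
    {"tx":-2,"ty":2,"tz":-175,"ax":-0.3,"ay":-0.7,"az":1.6},
    {"tx":-2,"ty":2,"tz":-186,"ax":-0.3,"ay":-0.7,"az":1.6},
    {"tx":-2,"ty":2,"tz":-188,"ax":-0.3,"ay":-0.7,"az":1.6},
    {"tx":-2,"ty":2,"tz":-188,"ax":-0.3,"ay":-0.7,"az":1.6},
  ],
)

```text
time: 23.55
tcp_pos: [0.4794, 0.1681, 0.1287]
orientation: [[-0.999, 0.037, 0.002], [0.037, 0.999, 0.0], [-0.002, 0.0, -1.0]]
force: [-0.2, -0.3, 0.9]
width: 1.0
```

```bash
python3 -c "
from h import *
s=r.state();print(s['qpos'].round(1),s['force'],s['tcp_pos']); go(cw([-.238,.0135,.1263]),tool(CY+90,0))"
```

```text
[ 18.7  35.3 -56.7 111.   36.8  53.9  31.6] [-0.20696227 -0.29970148  0.93783727] [0.47939224 0.16813372 0.12872984]
t [ 0.7 -1.5 -2.4] a [-0.02  0.13 -0.3 ] time 23.55
```

Close on the knob, softly.

Request:
jog_arm(
  commands=[
    {"tx":0,"ty":-1,"tz":-2,"ax":0,"ay":0,"az":0},
    {"tx":0,"ty":-1,"tz":-2,"ax":0,"ay":0,"az":0},
    {"tx":0,"ty":-1,"tz":-2,"ax":0,"ay":0,"az":0},
    {"tx":0,"ty":-1,"tz":-2,"ax":0,"ay":0,"az":0},
    {"tx":0,"ty":-1,"tz":-2,"ax":0,"ay":0,"az":0},
    {"tx":0,"ty":-1,"tz":-2,"ax":0,"ay":0,"az":0},
    {"tx":0,"ty":-1,"tz":-2,"ax":0,"ay":0,"az":0},
    {"tx":0,"ty":-1,"tz":-2,"ax":0,"ay":0,"az":0},
    {"tx":0,"ty":-1,"tz":-2,"ax":0,"ay":0,"az":0},
  ],
  grip=0.2,
  squeeze=12,
)

```text
time: 24.45
tcp_pos: [0.4791, 0.1679, 0.1265]
orientation: [[-0.999, 0.036, 0.002], [0.036, 0.999, 0.001], [-0.002, 0.001, -1.0]]
force: [-0.1, 0.9, -1.5]
width: 0.235
```

Request:
jog_arm(
  commands=[
    {"tx":0,"ty":0,"tz":0,"ax":0,"ay":0,"az":0},
    {"tx":0,"ty":0,"tz":0,"ax":0,"ay":0,"az":0},
    {"tx":0,"ty":0,"tz":0,"ax":0,"ay":0,"az":0},
    {"tx":0,"ty":0,"tz":0,"ax":0,"ay":0,"az":0},
  ],
)

```text
time: 24.85
tcp_pos: [0.4791, 0.1678, 0.1265]
orientation: [[-0.999, 0.036, 0.002], [0.036, 0.999, 0.001], [-0.002, 0.001, -1.0]]
force: [0.7, 4.6, -1.3]
width: 0.234
```

The opening reads 20.6 mm, not the knob's 28 mm, so I need to look (last picture).

```bash
python3 - <<'E'
from h import *
snap('scene','s7'); c=snap('wrist','w7'); t=snap('top','t7')
g=lambda i:cv2.convertScaleAbs(i,alpha=1.6,beta=30)
a=cv2.imread('pics/s7.png')[165:275,320:430]; b=cv2.imread('pics/w7.png')[120:400,180:460]; d=cv2.imread('pics/t7.png')[150:220,240:310]
z=lambda i,s:cv2.resize(g(i),s,interpolation=cv2.INTER_CUBIC)
cv2.imwrite('pics/c7.png',np.hstack([z(b,(480,480)),np.vstack([z(a,(300,300)),z(d,(300,180))])]))
p=np.array([cw([x,.0135,.144]) for x in(-.25,-.238,-.22)]); print(((proj(c,p)-[180,120])*480/280).round(0).tolist(), r.state()['force'],r.state()['moment'])
E
```

```text
[[242.0, 191.0], [241.0, 222.0], [241.0, 266.0]] [ 1.08775559  5.10154003 -2.35583307] [ 1.16086197 -0.2073598   0.02606716]
```

View pics/c7.png

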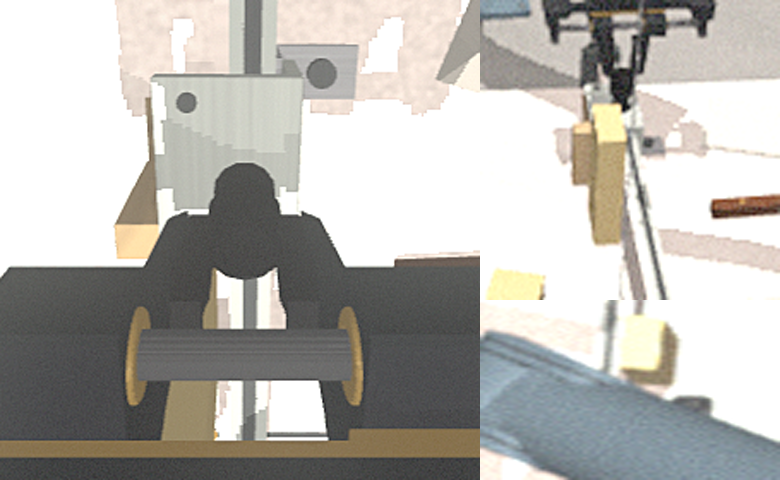

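The wrist half shows the saddle's rear edge at row 73 and a dark round part at (245,195) of ~66 px between the fingertips. I'll work out the geometry in numbers.

```bash
python3 - <<'E'
from h import *
inv=lambda P:Ro.from_euler('z',-CY,degrees=True).apply(P-CO).round(4)
c=dict(np.load('pics/w7.npz')); k=480/280; t=dict(np.load('pics/t0.npz'))
pk=lambda u,v:(u/k+180,v/k+120)
print('fx',c['fx'],c['T'][:3,3])
for n,u,v,z in [('saddle rear L',152,75,.11),('saddle rear R',302,75,.11),('screw',186,102,.112)]: print(n,inv(ray(c,*pk(u,v),z)))
for z in(.11,.132,.154,.16):
    print(z,[inv(ray(c,*pk(u,v),z))[:2].tolist() for u,v in((212,196),(278,196),(245,163),(245,278))])
TP=lambda p:np.array(p)/3.2+[175,88]-.34
for n,u,v,z in[('saddle rear',300,409,.11),('saddle front',310,326,.11),('screwF',322,336,.112),('screwR',318,400,.112),('plate top front',350,331,.104),('knob',295,357,.16),('knob lo',295,362,.135)]: print(n,inv(ray(t,*TP([u,v]),z)))
# same for t7 vs t3 is occluded; scene: shoe plate
s0,s7=[cv2.imread(f'pics/{f}.png').astype(int) for f in('s3','s7')]
print(abs(s7-s0)[195:260,350:372].mean(2).mean())
E
```

```text
fx 293.9136535640872 [0.39642877 0.1702537  0.30403283]
saddle rear L [-0.2837 -0.0216  0.11  ]
saddle rear R [-0.284   0.0368  0.11  ]
screw [-0.2735 -0.0085  0.112 ]
0.11 [[-0.2323, 0.001], [-0.2324, 0.0288], [-0.2472, 0.0148], [-0.1922, 0.0152]]
0.132 [[-0.2424, 0.0024], [-0.2425, 0.0271], [-0.2557, 0.0147], [-0.2069, 0.015]]
0.154 [[-0.2526, 0.0039], [-0.2527, 0.0254], [-0.2641, 0.0145], [-0.2216, 0.0148]]
0.16 [[-0.2553, 0.0042], [-0.2554, 0.0249], [-0.2664, 0.0145], [-0.2256, 0.0148]]
saddle rear [-0.2854  0.007   0.11  ]
saddle front [-0.1999  0.0025  0.11  ]
screwF [-0.2097 -0.0107  0.112 ]
screwR [-0.2753 -0.0109  0.112 ]
plate top front [-0.2021 -0.0381  0.104 ]
knob [-0.2372  0.0088  0.16  ]
knob lo [-0.2399  0.0119  0.135 ]
9.548951048951048
```

The shoe has not moved: its saddle rear edge measures -284 mm, against -285 before. The knob measures about x -238, y +15, which is centred in the grip. Relieve the sideways force and test the feed by 10 mm.

Request:
jog_arm(
  commands=[
    {"tx":0,"ty":0.5,"tz":0,"ax":0,"ay":0,"az":0},
    {"tx":0,"ty":1,"tz":0,"ax":0,"ay":0,"az":0},
    {"tx":2,"ty":1,"tz":0,"ax":0,"ay":0,"az":0},
    {"tx":4,"ty":0.9,"tz":0,"ax":0,"ay":0,"az":0},
    {"tx":6,"ty":0.8,"tz":0,"ax":0,"ay":0,"az":0},
    {"tx":8,"ty":0.7,"tz":0,"ax":0,"ay":0,"az":0},
    {"tx":10,"ty":0.6,"tz":0,"ax":0,"ay":0,"az":0},
  ],
)

```text
time: 25.7
tcp_pos: [0.4892, 0.1674, 0.1264]
orientation: [[-0.999, 0.037, 0.002], [0.037, 0.999, -0.0], [-0.002, -0.0, -1.0]]
force: [-1.1, 1.5, 3.0]
width: 0.234
```

```bash
cat > e.py <<'E'
import sys
from h import *
f=sys.argv[1]; inv=lambda P:Ro.from_euler('z',-CY,degrees=True).apply(P-CO)
c=snap('wrist',f); s=r.state(); print('t',s['time'],'F',s['force'].round(1),'w',round(s['width'],3),'tcp_c',inv(s['tcp_pos']).round(4))
# saddle rear edge: scan the saddle's top along x at y=.0-> brightness profile
g=cv2.cvtColor(cv2.imread(f'pics/{f}.png'),cv2.COLOR_BGR2GRAY).astype(np.float32)
x0=inv(s['tcp_pos'])[0]; xs=np.arange(x0-.075,x0-.02,.0005)
for y in (-.005,.03):
    q=proj(c,np.array([cw([x,y,.11]) for x in xs])).astype(np.float32); v=cv2.remap(g,q[:,0],q[:,1],1).ravel(); d=np.gradient(cv2.GaussianBlur(v[:,None],(1,9),0).ravel()); i=np.argmax(abs(d)); print(y,'edge',xs[i].round(4),d[i].round(1),v[::10].astype(int))
E
python3 e.py w8; python3 - <<'E'
E
```

```text
t 25.75 F [-1.2  1.5  2.1] w 0.235 tcp_c [-0.2286  0.0147  0.1264]
-0.005 edge -0.3021 -8.6 [172 126 139 125 130 120  67 110  72 110 109 101]
0.03 edge -0.2731 8.8 [131 124 129 101  95  74  77 115 115 115 114 114]
```

The shoe moves with the tool: its saddle edge is now at -273 mm. Feed slowly.

Request:
jog_arm(
  commands=[
    {"tx":3,"ty":-0.1,"tz":0,"ax":0,"ay":0,"az":0},
    {"tx":6,"ty":-0.3,"tz":0,"ax":0,"ay":0,"az":0},
    {"tx":9,"ty":-0.4,"tz":0,"ax":0,"ay":0,"az":0},
    {"tx":12,"ty":-0.5,"tz":0,"ax":0,"ay":0,"az":0},
    {"tx":15,"ty":-0.6,"tz":0,"ax":0,"ay":0,"az":0},
    {"tx":18,"ty":-0.8,"tz":0,"ax":0,"ay":0,"az":0},
    {"tx":21,"ty":-0.9,"tz":0,"ax":0,"ay":0,"az":0},
    {"tx":24,"ty":-1,"tz":0,"ax":0,"ay":0,"az":0},
    {"tx":27,"ty":-1.1,"tz":0,"ax":0,"ay":0,"az":0},
    {"tx":30,"ty":-1.3,"tz":0,"ax":0,"ay":0,"az":0},
    {"tx":33,"ty":-1.4,"tz":0,"ax":0,"ay":0,"az":0},
    {"tx":36,"ty":-1.5,"tz":0,"ax":0,"ay":0,"az":0},
  ],
)

```text
time: 26.95
tcp_pos: [0.5252, 0.166, 0.1264]
orientation: [[-0.999, 0.037, 0.002], [0.037, 0.999, -0.0], [-0.002, -0.0, -1.0]]
force: [-2.5, -0.8, 3.3]
width: 0.236
```

Request:
jog_arm(
  commands=[
    {"tx":3,"ty":-0.1,"tz":0,"ax":0,"ay":0,"az":0},
    {"tx":6,"ty":-0.3,"tz":0,"ax":0,"ay":0,"az":0},
    {"tx":9,"ty":-0.4,"tz":0,"ax":0,"ay":0,"az":0},
    {"tx":12,"ty":-0.5,"tz":0,"ax":0,"ay":0,"az":0},
    {"tx":15,"ty":-0.6,"tz":0,"ax":0,"ay":0,"az":0},
    {"tx":18,"ty":-0.8,"tz":0,"ax":0,"ay":0,"az":0},
    {"tx":21,"ty":-0.9,"tz":0,"ax":0,"ay":0,"az":0},
    {"tx":24,"ty":-1,"tz":0,"ax":0,"ay":0,"az":0},
    {"tx":27,"ty":-1.1,"tz":0,"ax":0,"ay":0,"az":0},
    {"tx":30,"ty":-1.3,"tz":0,"ax":0,"ay":0,"az":0},
    {"tx":33,"ty":-1.4,"tz":0,"ax":0,"ay":0,"az":0},
    {"tx":36,"ty":-1.5,"tz":0,"ax":0,"ay":0,"az":0},
  ],
)

```text
time: 28.15
tcp_pos: [0.5613, 0.1645, 0.1264]
orientation: [[-0.999, 0.037, 0.002], [0.037, 0.999, -0.0], [-0.002, -0.0, -1.0]]
force: [-1.0, -1.8, 4.1]
width: 0.23
```

```bash
python3 e.py w9; cat > m.py <<'E'
import sys
from h import *
# fit blank (upright) position x,y + lean by maximising yellow-mask overlap in scene view; before(s3)/after
f=sys.argv[1]
from scipy.optimize import minimize
def mask(f):
    h=cv2.cvtColor(cv2.imread(f'pics/{f}.png'),cv2.COLOR_BGR2HSV); m=cv2.inRange(h,(16,70,60),(36,255,255)); return m
def fit(f):
    c=dict(np.load(f'pics/{f}.npz')); m=mask(f)
    V0=np.array([[x,y,z] for x in(-.033,.033) for y in(-.03,0) for z in(0,.15)])
    def poly(p):
        V=Ro.from_euler('xy',[p[2],p[3]],degrees=True).apply(V0)+[p[0],p[1],.02]
        return proj(c,np.array([cw(v) for v in V]))
    S=8; M=None
    def cost(p,full=0):
        q=poly(p); hull=cv2.convexHull(q.astype(np.float32)).reshape(-1,2)
        a=np.zeros((400*4,640*4),np.uint8); cv2.fillConvexPoly(a,((hull+.5)*4*16).astype(np.int32),255,cv2.LINE_AA,4)
        a=cv2.resize(a,(640,400),interpolation=cv2.INTER_AREA)/255.
        b=m/255.; u0,v0=hull.min(0).astype(int)-3; u1,v1=hull.max(0).astype(int)+4
        return np.abs(a-b)[v0:v1,u0:u1].sum()
    best=min(((cost([x,y,0,0]),x,y) for x in np.arange(-.15,-.02,.003) for y in(-.006,-.003,0,.003)))
    s=minimize(cost,[best[1],best[2],0,0],method='Nelder-Mead',options=dict(initial_simplex=np.array([best[1:]+(0,0)]*5)+np.vstack([np.zeros(4),np.diag([.003,.003,1.5,1.5])])))
    print(f,'x c',s.x[0].round(4),'back y',s.x[1].round(4),'lean xy deg',s.x[2:].round(2),'cost',s.fun.round(1))
if f not in('s3','s7'): snap('scene',f)
fit('s3');fit(f)
E
python3 m.py s9
```

```text
t 28.2 F [-1.1 -1.2  3.2] w 0.236 tcp_c [-0.1562  0.0148  0.1264]
-0.005 edge -0.2292 -10.8 [173 128 129 129 124 119  77 112  64 112 103]
0.03 edge -0.2082 -11.3 [128 126 130 122 130  75  86 115 116 115 115]
s3 x c -0.1352 back y 0.0003 lean xy deg [1.46 2.99] cost 126.9
s9 x c -0.0903 back y -0.0003 lean xy deg [0.99 3.66] cost 148.0
```

Request:
jog_arm(
  commands=[
    {"tx":3,"ty":-0.1,"tz":0,"ax":0,"ay":0,"az":0},
    {"tx":6,"ty":-0.3,"tz":0,"ax":0,"ay":0,"az":0},
    {"tx":9,"ty":-0.4,"tz":0,"ax":0,"ay":0,"az":0},
    {"tx":12,"ty":-0.5,"tz":0,"ax":0,"ay":0,"az":0},
    {"tx":15,"ty":-0.6,"tz":0,"ax":0,"ay":0,"az":0},
    {"tx":18,"ty":-0.8,"tz":0,"ax":0,"ay":0,"az":0},
    {"tx":21,"ty":-0.9,"tz":0,"ax":0,"ay":0,"az":0},
    {"tx":24,"ty":-1,"tz":0,"ax":0,"ay":0,"az":0},
    {"tx":27,"ty":-1.1,"tz":0,"ax":0,"ay":0,"az":0},
    {"tx":30,"ty":-1.3,"tz":0,"ax":0,"ay":0,"az":0},
    {"tx":33,"ty":-1.4,"tz":0,"ax":0,"ay":0,"az":0},
    {"tx":33,"ty":-1.4,"tz":0,"ax":0,"ay":0,"az":0},
  ],
)

```text
time: 29.45
tcp_pos: [0.5948, 0.1632, 0.1264]
orientation: [[-0.999, 0.037, 0.003], [0.037, 0.999, 0.0], [-0.003, 0.0, -1.0]]
force: [0.2, -3.1, 3.1]
width: 0.233
```

```bash
python3 m.py s10; python3 - <<'E'
from h import *
c=snap('top','t10'); inv=lambda P:Ro.from_euler('z',-CY,degrees=True).apply(P-CO)
# top view: sample top face (z=.17) along x at y=-.015 ; print saturation profile, for t3 too
for f in('t3','t10'):
    c=dict(np.load(f'pics/{f}.npz')); S=cv2.cvtColor(cv2.imread(f'pics/{f}.png'),cv2.COLOR_BGR2HSV)[:,:,1].astype(np.float32)
    xs=np.arange(-.2,.03,.001); v=0
    for y in(-.022,-.018,-.014,-.010):
        q=proj(c,np.array([cw([x,y,.17]) for x in xs])).astype(np.float32); v=v+cv2.remap(S,q[:,0],q[:,1],1).ravel()/4
    on=v>v.max()*.6; print(f,'sat span',xs[on][[0,-1]].round(3),v[::10].astype(int))
E
```

```text
s3 x c -0.1352 back y 0.0003 lean xy deg [1.46 2.99] cost 126.9
s10 x c -0.0569 back y 0.0007 lean xy deg [1.28 3.24] cost 163.8
t3 sat span [-0.18  -0.099] [29 27 56 80 86 84 84 85 85 85 74 14 18 13 16 16 27 16 13 15 14 20 24]
t10 sat span [-0.135 -0.019] [34 24 40 43 48 53 52 54 53 58 50 55 52 51 52 52 53 81 72 16 16 19 22]
```

Request:
jog_arm(
  commands=[
    {"tx":2,"ty":0,"tz":0,"ax":0,"ay":0,"az":0},
    {"tx":4,"ty":0,"tz":0,"ax":0,"ay":0,"az":0},
    {"tx":6,"ty":0.2,"tz":0,"ax":0,"ay":0,"az":0},
    {"tx":8,"ty":0.4,"tz":0,"ax":0,"ay":0,"az":0},
    {"tx":8,"ty":0.4,"tz":0,"ax":0,"ay":0,"az":0},
    {"tx":8,"ty":0.4,"tz":0,"ax":0,"ay":0,"az":0},
  ],
)

```text
time: 30.15
tcp_pos: [0.6026, 0.1629, 0.1264]
orientation: [[-0.999, 0.037, 0.002], [0.037, 0.999, -0.001], [-0.002, -0.001, -1.0]]
force: [-0.7, -4.6, 4.7]
width: 0.235
```

Request:
jog_arm(
  commands=[
    {"tx":0,"ty":0,"tz":0,"ax":0,"ay":0,"az":0},
    {"tx":0,"ty":0,"tz":0,"ax":0,"ay":0,"az":0},
    {"tx":0,"ty":0,"tz":0,"ax":0,"ay":0,"az":0},
    {"tx":0,"ty":0,"tz":0,"ax":0,"ay":0,"az":0},
    {"tx":0,"ty":0,"tz":0,"ax":0,"ay":0,"az":0},
    {"tx":0,"ty":0,"tz":0,"ax":0,"ay":0,"az":0},
    {"tx":0,"ty":0,"tz":0,"ax":0,"ay":0,"az":0},
    {"tx":0,"ty":0,"tz":0,"ax":0,"ay":0,"az":0},
    {"tx":0,"ty":0,"tz":0,"ax":0,"ay":0,"az":0},
    {"tx":0,"ty":0,"tz":0,"ax":0,"ay":0,"az":0},
  ],
  grip=1.0,
)

```text
time: 31.15
tcp_pos: [0.602, 0.1636, 0.1264]
orientation: [[-0.999, 0.037, 0.002], [0.037, 0.999, -0.0], [-0.002, 0.0, -1.0]]
force: [-0.2, 0.1, 0.1]
width: 0.997
```

Request:
jog_arm(
  commands=[
    {"tx":0,"ty":0,"tz":8,"ax":0,"ay":0,"az":0},
    {"tx":0,"ty":0,"tz":22,"ax":0,"ay":0,"az":0},
    {"tx":0,"ty":0,"tz":45,"ax":0,"ay":0,"az":0},
    {"tx":-5,"ty":0,"tz":80,"ax":0,"ay":0,"az":0},
    {"tx":-30,"ty":0,"tz":110,"ax":0,"ay":0,"az":0},
    {"tx":-60,"ty":0,"tz":130,"ax":0,"ay":0,"az":0},
    {"tx":-95,"ty":0,"tz":150,"ax":0,"ay":0,"az":0},
    {"tx":-120,"ty":0,"tz":160,"ax":0,"ay":0,"az":0},
    {"tx":-120,"ty":0,"tz":160,"ax":0,"ay":0,"az":0},
  ],
)

```text
time: 32.05
tcp_pos: [0.4801, 0.1649, 0.2891]
orientation: [[-0.999, 0.033, 0.005], [0.033, 0.999, -0.002], [-0.005, -0.001, -1.0]]
force: [0.3, -0.4, -0.5]
width: 0.999
```

```bash
python3 m.py s11; python3 - <<'E'
from h import *
s=r.state(); print(s['tcp_pos'],s['force'],s['width'],s['time'])
snap('top','t11'); snap('wrist','w11')
for f in('t3','t11'):
    c=dict(np.load(f'pics/{f}.npz')); S=cv2.cvtColor(cv2.imread(f'pics/{f}.png'),cv2.COLOR_BGR2HSV)[:,:,1].astype(np.float32)
    xs=np.arange(-.2,.03,.001); v=0
    for y in(-.022,-.018,-.014,-.010):
        q=proj(c,np.array([cw([x,y,.17]) for x in xs])).astype(np.float32); v=v+cv2.remap(S,q[:,0],q[:,1],1).ravel()/4
    on=v>v.max()*.6; print(f,xs[on][[0,-1]].round(3),v[::8].astype(int))
    x=-.13 if f=='t3' else -.045; ys=np.arange(-.06,.03,.001); q=proj(c,np.array([cw([x,y,.17]) for y in ys])).astype(np.float32); v=cv2.remap(S,q[:,0],q[:,1],1).ravel(); on=v>v.max()*.6; print('  y span',ys[on][[0,-1]].round(3))
E
```

```text
s3 x c -0.1352 back y 0.0003 lean xy deg [1.46 2.99] cost 126.9
s11 x c -0.0486 back y -0.0001 lean xy deg [0.41 0.69] cost 179.5
[0.48183674 0.16401804 0.28822471] [ 0.43093631 -0.32715284 -0.30622759] 1.0000168036067323 32.1
t3 [-0.18  -0.099] [29 27 37 65 84 86 83 82 84 85 85 85 85 29 14 18 13 16 12 18 27 17 14 16
 14 14 19 20 21]
  y span [-0.043 -0.002]
t11 [-0.195 -0.011] [33 76 14 12 13 12 14 15 15 14 15 14 14 10 45 84 84 88 89 88 89 92 91 92
 28 16 19 20 22]
  y span [-0.042 -0.001]
```

```bash
python3 -c "
from plant import r
print(r.job_done())"
```

```text
the job is handed in; nothing more can be done
None
```

I set up the splitting cut and handed the job in at about 32 s of the 72 s allowed. I lifted the blank off the wedge by its long edges, turned it upright and set it down flush against the fence, about 98 mm back from the wire. Then I let go, gripped the shoe knob, fed the blank forward, opened the gripper and moved the arm clear.

**Position:** The last top view puts the leading edge about 11 mm before the wire. The scene-camera fit says about 15 mm. That fit also read 4–6 mm further back than the other cameras when the blank was first set down. Both values are within the allowed 3–17 mm.

**Fence:** The back face measured within about 1 mm of the fence, and the sideways reading did not change during the feed.

**Upright:** The lean reading is rough, 0.4° and 0.7° in the last fit, with the same offset of up to 3° before and after the earlier feed steps. The wrist view at the first set-down showed the blank upright.

**Shoe and tool:** The shoe pushed the blank to its end position and was released there. I did not measure the gap between them separately. The tool force at hand-in was only noise.

**Oddities:**
- The grip on the knob read 20.6 mm instead of 28 mm. The shoe still followed the tool, by about 10–11 mm in the 10 mm test feed.
- I tried a light nudge of the blank toward the fence with closed fingers, but felt no contact and the blank did not move.
- I did not re-measure the other things on the bench at the end. The views and forces gave no sign that anything had been touched.

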